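# Load stoppers under the lamp and hold the lamp boom at its mark

## Task

Pick up the steel scoop and tip its four rubber stoppers into the mint-green tray, then stand the empty scoop upright on the worktop beside the tray and let go of it. Then take the lamp boom by the black block on its end, squeezing in the lock button on the block's side, draw the boom out until the white line of the rider on its graduated bar meets the fixed index pointer, and finish there while still holding the boom with the button squeezed (a spring pulls it back, so never let go). Do not touch the rider, and leave the other things on the bench where they are.

Things in the scene. Friction and masses are not known exactly. Their poses are not given: they have to be found in the camera images.
- scoop_grip (a point): Where to take the steel scoop: middle of its upright black grip tab at the back, 10 mm thick (x), 36 mm wide (y), free from 28 to 84 mm above the scoop's underside; this point is 64 mm above it, 50 mm behind (+x) the pan's middle. z up. The scoop starts on the worktop on the robot's right, its open end roughly to the left, towards the tray.
- scoop: The scoop; origin at the middle of its underside, axes as scoop_grip. Flat pan 110 mm long (x), 90 mm wide (y), 3 mm thick; walls to 28 mm above the underside on both sides and at the back (+x); the front (-x) is open, without a lip. 0.13 to 0.21 kg and the stoppers.
- scoop_spout (a point): Middle of the scoop's open front edge, at its underside: 105 mm in front (-x) of scoop_grip and 64 mm below it. Axes as scoop_grip.
- scoop_middle (a point): The scoop's middle, 12 mm above its underside. Axes as scoop_grip.
- tray_floor (a point): Middle of the inner floor of the fixed mint-green tray under the lamp boom, 3 mm above the worktop. Outside 266 mm along its x and 142 mm along its y, inner floor 250 x 126 mm, rim 44 mm above the worktop. z up; its long side (x) lies roughly left-right, x towards the left.
- index_pointer (a point): Tip of the thin fixed index pointer on the front of the lamp stand's sleeve, 150 mm above the worktop. Stand axes: x roughly away from the robot, y to its left, z up; the boom draws out along -y. The stand is fixed; the sleeve is 28 mm thick, its top at 164 mm, from 15 mm on the pointer's -y side to 125 mm on its +y side.
- rider_line (a point): White line on the rider's front, 150 mm above the worktop, on the graduated bar (tick every 5 mm) that travels with the boom along -y of index_pointer. At the start it is 50 to 100 mm on the pointer's +y side, which is how far the boom must come out; they meet when its y in the index_pointer frame is 0.
- rider: The rider, a black clip 14 x 8 x 22 mm that keeps its place on the boom's graduated bar by friction (4 N); not to be touched. Origin at the boom's origin, not at the clip.
- boom_grip (a point): Middle of the upright black grip block on the boom's end: 30 mm thick (x), 36 mm along the boom (y), 168 to 228 mm above the worktop, this point at 203 mm. Axes as index_pointer. The lock button is in its -x face (to the robot). Pinch from above, fingers closing along x. At the start it is 50 mm on the pointer's -y side and 35 mm farther in x.
- lamp_boom: The sliding boom with grip, lamp (72 mm round, underside 97 mm above the worktop), button, bar and rider. Origin in the stand's axes, moves with it. Travel 0 to 120 mm along -y; a spring draws it back with 2 to 3 N. Locked when in (1 mm of play), free with the button in over 4 mm. Let go, it springs back and catches 15 mm out.
- lock_button (a joint): How far the lock button is pressed, m: 0 out, 0.006 flush with the grip's face. 16 mm wide, 22 mm tall, at the height of boom_grip, 6 mm proud, so that the block measures 36 mm there and 30 mm with it flush. Needs 2 N at first, 7 N when flush; springs out when let go.
- stopper_0_mid (a point): Centre of a dark rubber stopper, a slightly tapered plug 24 mm tall and 20 to 25 mm wide, 14 g, standing in the scoop at the start.
- stopper_1_mid (a point): Centre of a dark rubber stopper, a slightly tapered plug 24 mm tall and 20 to 25 mm wide, 14 g, standing in the scoop at the start.
- stopper_2_mid (a point): Centre of a dark rubber stopper, a slightly tapered plug 24 mm tall and 20 to 25 mm wide, 14 g, standing in the scoop at the start.
- stopper_3_mid (a point): Centre of a dark rubber stopper, a slightly tapered plug 24 mm tall and 20 to 25 mm wide, 14 g, standing in the scoop at the start.
- specimen_cup: Bystander: screw-lid specimen cup, 64 mm wide, 72 mm tall; origin at the middle of its underside.
- dropper_bottle: Bystander: dropper bottle, 33 mm wide, 84 mm tall; origin at the middle of its underside.
- cassette_box: Bystander: white carton, 55 x 90 x 45 mm; origin at the middle of its underside.
- petri: Bystander: flat round lidded dish, 58 mm wide, 14 mm tall; origin at the middle of its underside.
- note_block: Bystander: block of note paper, 76 x 76 x 11 mm; origin at the middle of its underside.
There are look-alikes about, which are no part of the job. Of the things that look like the scoop, the larger one is meant.

How it is judged:
On the way, in this order (a step that is already met when the one before it is completed fails the run):
1. the scoop is tipped with its open end over the tray (angle between scoop_grip's own z axis and vertical above 0.3 rad and horizontal distance between scoop_spout and tray_floor below 0.14 m).
2. all four stoppers lie in the tray (x of stopper_0_mid in the frame of tray_floor between -0.125 and 0.125 m and y of stopper_0_mid in the frame of tray_floor between -0.063 and 0.063 m and z of each of stopper_0_mid, stopper_1_mid, stopper_2_mid, stopper_3_mid in the frame of tray_floor below 0.042 m and x of stopper_1_mid in the frame of tray_floor between -0.125 and 0.125 m and y of stopper_1_mid in the frame of tray_floor between -0.063 and 0.063 m and x of stopper_2_mid in the frame of tray_floor between -0.125 and 0.125 m and y of stopper_2_mid in the frame of tray_floor between -0.063 and 0.063 m and x of stopper_3_mid in the frame of tray_floor between -0.125 and 0.125 m and y of stopper_3_mid in the frame of tray_floor between -0.063 and 0.063 m), for 0.2 s.
3. the empty scoop stands upright on the worktop beside the tray, let go (height (world z) of scoop_grip below 0.07 m and angle between scoop_grip's own z axis and vertical below 0.1 rad and horizontal distance between scoop_middle and tray_floor above 0.1 m and contact force between the fingers and scoop below 0.2 N), for 0.2 s.
4. the lock button is squeezed and the boom is drawn out at least 20 mm (value of joint lock_button above 0.004 m and contact force between the fingers and lamp_boom above 3 N and y of boom_grip in the frame of index_pointer below -0.07 m), for 0.1 s.
At the end, for the whole second after the job is handed in: Stoppers in the tray, centres inside its walls and below its rim; scoop upright (0.1 rad) on the worktop beside it, let go; fingers grip the boom (over 3 N), button in by over 4 mm, rider line within 4 mm of the index pointer along the boom, through the last second (all of step 2 and all of step 3 and value of joint lock_button above 0.004 m and contact force between the fingers and lamp_boom above 3 N and y of rider_line in the frame of index_pointer between -0.004 and 0.004 m); the arm keeps its last pose, push and grip.
It fails at once if a bystander is shifted by more than 30 mm (distance of any of specimen_cup, dropper_bottle, cassette_box, petri, note_block from where it was at the start of the episode above 0.03 m).
It fails at once if the robot touches the rider (contact force between any of the fingers, the arm and rider above 1 N).
It also fails if it takes over 61 s, if anything falls off the work surface, if the arm or the gripper's body presses on something with over 40 N, if the wrist force passes 120 N, or if a joint passes its speed limit or range.

## Robot

A 7-joint arm with a two-finger parallel gripper is mounted at the origin on a cart in front of the work surface, level with it; the furniture and walls round the work are solid. World frame = base frame: x ahead of the robot, y to its left, z up, the work surface at z = 0. Lengths are in m, angles in rad, forces in N, time in s.
With the tool pointing down it reaches from about 0.4 to 0.925 m from the base axis. Payload 5.6 kg.
Tool frame: the origin (TCP) lies at the very end of the fingers, on their centre line; the grasp point (between the pads) lies 19 mm behind it (manip.grip_point_offset is the distance from the TCP to the grasp point, in m); z points along the fingers, x is the direction in which the jaws open and shut, and the axes are right-handed (so a half turn about z gives the same grasp; the last joint's range is limited). The gripper opens to 85 mm and grips with 20 to 120 N. Pads are 22 mm wide; open, the fingers measure 114 mm over their backs; the gripper's body (76 mm by 85 mm) begins 54 mm behind the grasp point. The pads swing forward as they close: fully open they stand 13 mm farther back than shut.
Start: joints at [-1.157, 0.468, -0.012, 1.603, 0.006, 1.071, -0.056], TCP at [0.287, 0.583, 0.231] pointing down, gripper open.
Joint ranges: [-2.53, 2.53], [-0.31, 2.02], [-1.57, 1.55], [0.28, 2.44], [-1.29, 4.43], [0.15, 1.84], [-2.92, 2.92]. Speed limits (rad/s): [2.57, 2.57, 3.14, 3.14, 3.14, 3.14, 3.14].

## Interface

Orientations are given as a unit quaternion [x, y, z, w].
In Python, from bench import read_state, optics, manip gives the robot as it stands.
- The arm moves only by the tool apply_moves, never from a script. Its argument "plan" is a list of rows, each a list of 4 numbers: the shift along the tool's x, y, z in mm, then the turn about the tool's z in rad. In form: [[x, y, z, twist], ...]. A call has 1 to 20 rows; each row shifts and turns the commanded pose from where the row before left it, along the tool's axes as they then stand; what a row does not reach is not made up. A row lasts 1/8 s, in which the tool goes at most 62.5 mm and 10.7 degrees, less where a joint would pass 70% of its speed; a pose out of reach is approached as far as the arm can. A call with a gripper value outside its range is refused whole. "fingers" is the finger opening in mm, from 0 to 85.4, set as the call begins (left out, the last holds). The fingers move at their own pace and stop on an object; "grip_force" is the grip in N (left out, the last holds). Time passes only in rows, so rows that do not move let the fingers close. It gives the time, the measured TCP pose, the force and the opening at its end, in the units of the state.
- read_state(): the state, without advancing time (a new reading comes with each control period).
- optics.grab_frame(name): name is "scene" or "top" or "wrist"; returns a dict with "color" (384x512x3 uint8, red, green, blue), "mtx" (3x3 intrinsics, pixels), "k1" (the pictures are not rectified: a ray, as slopes to the right and down, at radius r is drawn at 1 + k1 r^2 times it, then the intrinsics apply), "R" (3x3) and "t" (3): a world point X has camera coordinates R X + t. Camera axes: x right, y down, z forward; pixel columns grow to the right and rows downward; lengths in m; the calibration is good to about 2 mm. A picture is of the moment at which its call begins. There is no depth.
- manip.hand_in(): hands the job in, once; it reports no verdict.
The state is a dict: "time": time; "q": joint angles; "joint_velocities": joint speeds; "joint_torque": joint torques, N m; "position": TCP position; "tool_rot": TCP orientation; "force": force on the tool from outside, world axes, zero at the start; "torque": the same for the moment, N m; "grip_width": finger opening in m.
Only numpy, scipy, OpenCV 4.12 (cv2) and the standard library are available. Lean on these libraries where they do the work, as an engineer would, in place of code of your own. Each camera call takes 0.05 s, during which the arm holds its last target.

## Working session

There is one attempt and no reset: what is moved stays moved. The work goes in short steps, Python scripts to look and compute and a tool call to move; the robot and the scene stay as the last step left them, time stands still between calls to the robot, and variables do not carry over. Pictures are saved under pics/ and viewed, and the job is handed in when it is done.

Besides the shell and the picture viewer there is one more tool, called in YAML: its name, and indented under it one key for each argument. apply_moves: Moves the arm, as the interface text tells. Its arguments: {"type":"object","properties":{"plan":{"type":"array","items":{"type":"array","items":{"type":"number"}}},"fingers":{"type":"number"},"grip_force":{"type":"number"}},"required":["plan"]}

```bash
ls; mkdir -p pics
cat > h.py <<'E'
import numpy as np, cv2, json
from bench import read_state, optics, manip
def grab(n,name=None):
    f=optics.grab_frame(n)
    if name: cv2.imwrite(f'pics/{name}.png',f['color'][:,:,::-1])
    return f
def save(f,p): np.savez(p,**{k:np.array(f[k]) for k in f})
def ray(f,u,v):
    K=np.array(f['mtx']);k1=float(f['k1'])
    d=np.array([(u-K[0,2])/K[0,0],(v-K[1,2])/K[1,1]])
    s=d.copy()
    for _ in range(30): s=d/(1+k1*(s@s))
    R=np.array(f['R']);t=np.array(f['t'])
    D=R.T@np.array([s[0],s[1],1.]); C=-R.T@t
    return C,D/np.linalg.norm(D)
def onz(f,u,v,z):
    C,D=ray(f,u,v); return C+D*(z-C[2])/D[2]
def proj(f,X):
    R=np.array(f['R']);t=np.array(f['t']);K=np.array(f['mtx']);k1=float(f['k1'])
    c=R@np.array(X,float)+t; s=c[:2]/c[2]; s=s*(1+k1*(s@s))
    return np.array([K[0,0]*s[0]+K[0,2],K[1,1]*s[1]+K[1,2]])
def tri(pairs):
    A=np.zeros((3,3));b=np.zeros(3)
    for f,u,v in pairs:
        C,D=ray(f,u,v);P=np.eye(3)-np.outer(D,D);A+=P;b+=P@C
    return np.linalg.solve(A,b)
E
python3 - <<'E'
from h import *
for n in ('scene','top','wrist'):
    f=grab(n,n+'0'); save(f,n+'0.npz'); print(n,f['mtx'],f['k1'],-np.array(f['R']).T@f['t'])
print(read_state())
print([x for x in dir(manip) if x[0]!='_'], manip.grip_point_offset)
E
```

```text
pics
scene [[494.83790235   0.         254.99543373]
 [  0.         494.83790235 190.94484015]
 [  0.           0.           1.        ]] -0.16968047364467795 [ 0.07586933 -0.97421257  1.22310235]
top [[390.43809022   0.         249.14890709]
 [  0.         390.43809022 197.23122754]
 [  0.           0.           1.        ]] 0.01794442725334939 [ 0.31945991 -0.10059569  1.36607588]
wrist [[285.48079147   0.         253.27191543]
 [  0.         285.48079147 187.97471189]
 [  0.           0.           1.        ]] -0.013172441361322949 [0.21902131 0.61612557 0.37248062]
{'time': 0.15, 'q': array([-1.15700706,  0.46819701, -0.0115529 ,  1.60336084,  0.00600073,
        1.07140934, -0.0563112 ]), 'joint_velocities': array([ 0.00028642, -0.00105612,  0.0014508 , -0.00330132, -0.00019564,
       -0.00265912, -0.00092032]), 'joint_torque': array([ 4.57180295e-04, -5.32789135e+01,  2.13431456e-02, -2.51551294e+01,
        1.14288105e-02,  5.58731728e-03, -3.10645726e-05]), 'position': array([0.2865992 , 0.58295475, 0.23056399]), 'tool_rot': array([ 8.48874719e-01,  5.28593664e-01, -5.33460348e-04,  4.06346877e-04]), 'force': array([ 0.70644408, -0.08425264,  0.08297322]), 'torque': array([ 0.01083837, -0.02123298,  0.06131484]), 'grip_width': 0.08562302209425383}
['PlanningError', 'grip_point_offset', 'hand_in'] 0.0187
```

View pics/scene0.png

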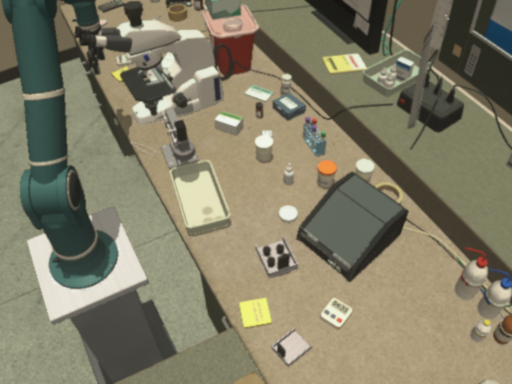

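View pics/top0.png

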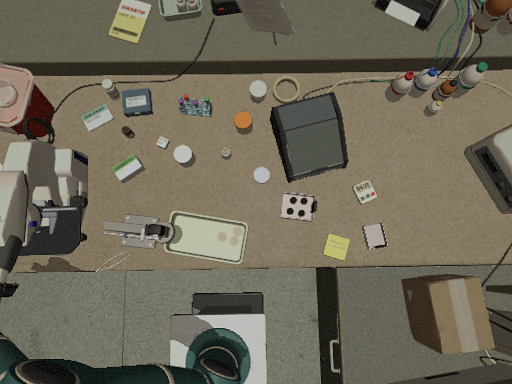

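View pics/wrist0.png

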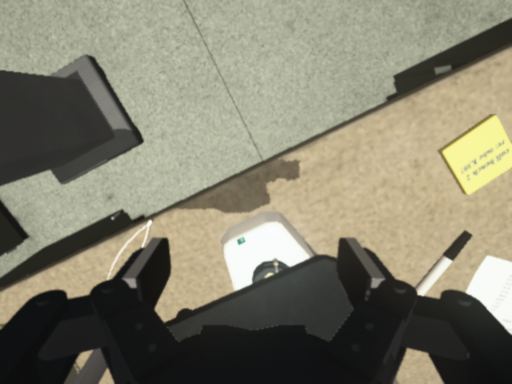

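Run:
```python
import cv2
a=cv2.imread('pics/top0.png')
cv2.imwrite('pics/c1.png',cv2.resize(a[180:270,265:405],None,fx=5.7,fy=5.7,interpolation=cv2.INTER_CUBIC))
cv2.imwrite('pics/c2.png',cv2.resize(a[195:275,90:255],None,fx=4.8,fy=4.8,interpolation=cv2.INTER_CUBIC))
a=cv2.imread('pics/scene0.png')
cv2.imwrite('pics/c3.png',cv2.resize(a[220:370,220:370],None,fx=4,fy=4,interpolation=cv2.INTER_CUBIC))
cv2.imwrite('pics/c4.png',cv2.resize(a[95:240,125:255],None,fx=4.1,fy=4.1,interpolation=cv2.INTER_CUBIC))
```

```text
(no output)
```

View pics/c1.png

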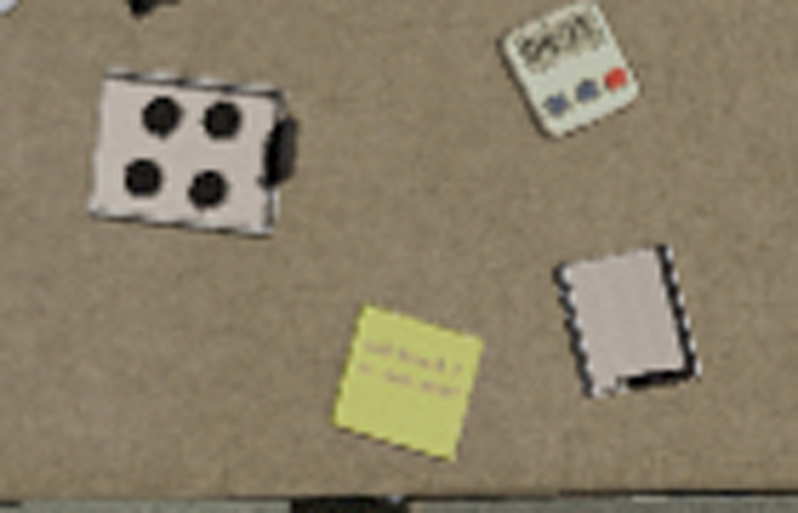

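View pics/c2.png

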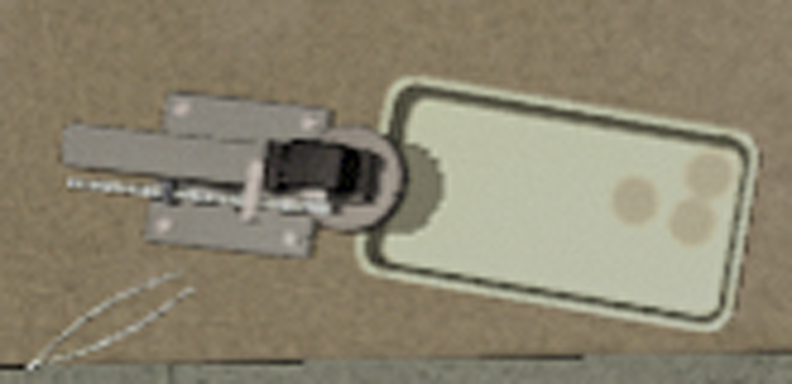

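View pics/c3.png

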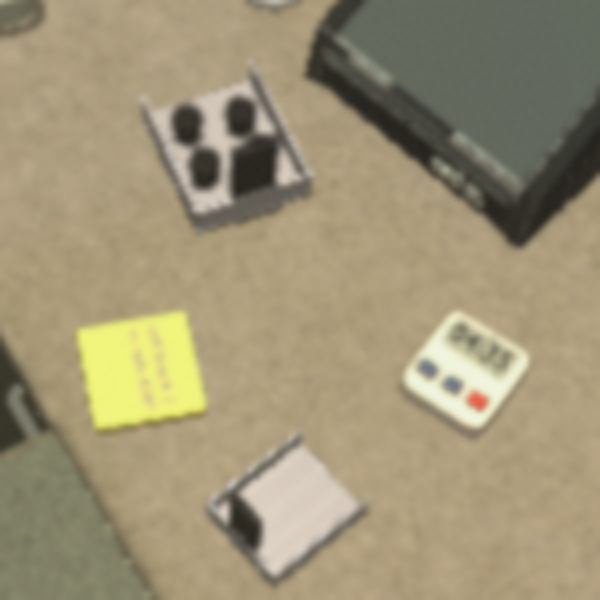

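View pics/c4.png

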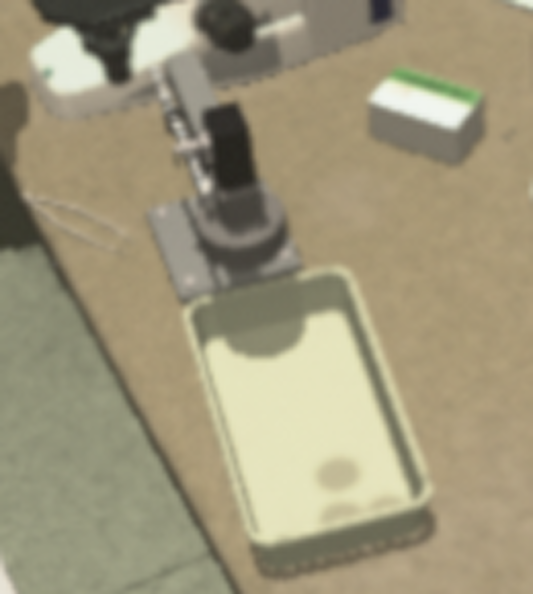

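Run:
```python
from h import *
T=dict(np.load('top0.npz'));S=dict(np.load('scene0.npz'))
def t(px,z,o=(265,180),s=5.7): return onz(T,(px[0]+.5)/s-.5+o[0],(px[1]+.5)/s-.5+o[1],z).round(4)
def s3(px,z,o=(220,220),s=4): return onz(S,(px[0]+.5)/s-.5+o[0],(px[1]+.5)/s-.5+o[1],z).round(4)
print('scoop walls TL TR BR BL top');[print(t(p,.028)) for p in [(105,73),(280,92),(270,235),(92,212)]]
print('tab top',t((282,152),.084))
print('scene: tab top corners', s3((234,170),.084),s3((277,135),.084), 'rear wall bottom corners',s3((203,230),0),s3((312,187),0))
print('stoppers',[t(p,.027) for p in [(160,116),(222,120),(143,178),(208,188)]])
o2=(90,195);k=4.8
print('tray rim outer');[print(t(p,.044,o2,k)) for p in [(395,78),(760,137),(725,328),(357,266)]]
print('boom grip top', t((310,167),.228,o2,k), 'lamp c', t((355,178),.13,o2,k),'sleeve R/L', t((262,160),.164,o2,k),t((63,145),.164,o2,k),'pointer',t((250,215),.15,o2,k),'rider',t((168,192),.15,o2,k))
# scene
o4=(125,95);k4=4.1
print('scene tray rim');[print(s3(p,.044,o4,k4)) for p in [(185,312),(348,265),(433,492),(258,545)]]
print('small',t((630,320),0.0),'note',t((408,383),.011))
```

```text
scoop walls TL TR BR BL top
[ 0.5559 -0.2306  0.028 ]
[ 0.5424 -0.337   0.028 ]
[ 0.455  -0.3271  0.028 ]
[ 0.4707 -0.2201  0.028 ]
tab top [ 0.4977 -0.3267  0.084 ]
scene: tab top corners [ 0.4792 -0.3409  0.084 ] [ 0.5198 -0.3306  0.084 ] rear wall bottom corners [ 0.4634 -0.3277  0.    ] [ 0.551 -0.335  0.   ]
stoppers [array([ 0.5289, -0.2634,  0.027 ]), array([ 0.5259, -0.3011,  0.027 ]), array([ 0.491 , -0.2517,  0.027 ]), array([ 0.4843, -0.2909,  0.027 ])]
tray rim outer
[0.4953 0.1516 0.044 ]
[ 0.449  -0.1066  0.044 ]
[ 0.3163 -0.0801  0.044 ]
[0.3636 0.176  0.044 ]
boom grip top [0.4174 0.167  0.228 ] lamp c [0.4181 0.1604 0.13  ] sleeve R/L [0.4279 0.2128 0.164 ] [0.4397 0.3397 0.164 ] pointer [0.3938 0.2232 0.15  ] rider [0.4096 0.2762 0.15  ]
scene tray rim
[0.3619 0.1685 0.044 ]
[0.5009 0.1514 0.044 ]
[ 0.4534 -0.0979  0.044 ]
[ 0.3186 -0.0795  0.044 ]
small [ 0.4021 -0.5498  0.    ] note [ 0.3657 -0.4094  0.011 ]
```

```bash
cat >> h.py <<'E'
def pose():
    s=read_state(); x,y,z,w=s['tool_rot']
    from scipy.spatial.transform import Rotation as Ro
    M=Ro.from_quat([x,y,z,w]).as_matrix()
    return np.array(s['position']),M,np.arctan2(M[1,0],M[0,0]),s
def rows(targets,p=None,yaw=None,maxd=58,maxt=.18):
    """targets: list of (xyz,yaw or None). tool down."""
    if p is None:
        p,M,y0,s=pose(); yaw=y0 if yaw is None else yaw
    p=np.array(p)*1000.; out=[]
    for T,yw in targets:
        T=np.array(T)*1000.; yw=yaw if yw is None else yw
        dy=(yw-yaw+np.pi)%(2*np.pi)-np.pi
        n=int(max(1,np.ceil(np.linalg.norm(T-p)/maxd),np.ceil(abs(dy)/maxt)))
        for i in range(n):
            g=p+(T-p)/(n-i); 
            c,s_=np.cos(yaw),np.sin(yaw)
            d=g-p; r=[round(d[0]*c+d[1]*s_),round(d[0]*s_-d[1]*c),round(-d[2]),round(-((yw-yaw+np.pi)%(2*np.pi)-np.pi)/(n-i),3)]
            p=p+np.array([c*r[0]+s_*r[1],s_*r[0]-c*r[1],-r[2]]); yaw=yaw-r[3]; out.append(r)
    print(len(out),str(out).replace(' ','')); print('end',p.round(1),round(yaw,4))
    return out
E
python3 - <<'E'
from h import *
rows([([.30,.54,.36],None),([.45,.1,.36],None),([.498,-.30,.30],-.131)])
E
```

```text
20 [[-11,10,-43,np.float64(-0.0)],[-11,10,-43,np.float64(-0.0)],[-11,11,-43,np.float64(-0.0)],[-36,37,0,np.float64(-0.0)],[-37,36,0,np.float64(-0.0)],[-36,37,0,np.float64(-0.0)],[-37,36,0,np.float64(-0.0)],[-36,37,0,np.float64(-0.0)],[-37,36,0,np.float64(-0.0)],[-36,37,0,np.float64(-0.0)],[-37,36,0,np.float64(-0.0)],[-36,37,0,np.float64(-0.0)],[-42,27,7,np.float64(0.156)],[-38,34,8,np.float64(0.156)],[-32,39,7,np.float64(0.155)],[-25,44,8,np.float64(0.156)],[-18,47,7,np.float64(0.155)],[-11,49,8,np.float64(0.156)],[-3,50,7,np.float64(0.155)],[4,50,8,np.float64(0.156)]]
end [ 497.7 -299.8  299.6] -0.1311
```

apply_moves:
  plan:
    - [-11, 10, -43, 0]
    - [-11, 10, -43, 0]
    - [-11, 11, -43, 0]
    - [-36, 37, 0, 0]
    - [-37, 36, 0, 0]
    - [-36, 37, 0, 0]
    - [-37, 36, 0, 0]
    - [-36, 37, 0, 0]
    - [-37, 36, 0, 0]
    - [-36, 37, 0, 0]
    - [-37, 36, 0, 0]
    - [-36, 37, 0, 0]
    - [-42, 27, 7, 0.156]
    - [-38, 34, 8, 0.156]
    - [-32, 39, 7, 0.155]
    - [-25, 44, 8, 0.156]
    - [-18, 47, 7, 0.155]
    - [-11, 49, 8, 0.156]
    - [-3, 50, 7, 0.155]
    - [4, 50, 8, 0.156]

```text
time: 2.65
position: [0.498, -0.3007, 0.3]
tool_rot: [0.998, -0.068, 0.0, -0.0]
force: [1.8, 0.0, -0.4]
grip_width: 0.0853
```

Run:
```python
from h import *
f=grab('wrist','w1'); save(f,'w1.npz'); p,M,y,s=pose(); print(p,y,M[:,2],s['time'],s['joint_velocities'].round(3))
```

```text
[ 0.4962077  -0.30767993  0.29908731] -0.14750365314843303 [-0.00171819 -0.00590409 -0.99998109] 2.7 [-0.04  -0.074 -0.028  0.076  0.086  0.027  0.044]
```

View pics/w1.png

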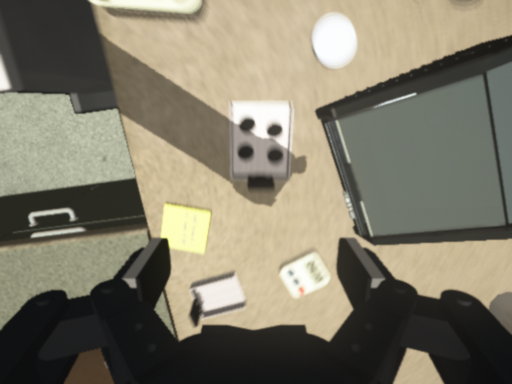

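Run:
```python
from h import *
a=cv2.imread('pics/w1.png')
cv2.imwrite('pics/c5.png',cv2.resize(a[90:200,215:310],None,fx=5.4,fy=5.4,interpolation=cv2.INTER_CUBIC))
p,M,y,s=pose(); print(p,y,s['time'])
```

```text
[ 0.4962077  -0.30767993  0.29908731] -0.14750365314843303 2.7
```

View pics/c5.png

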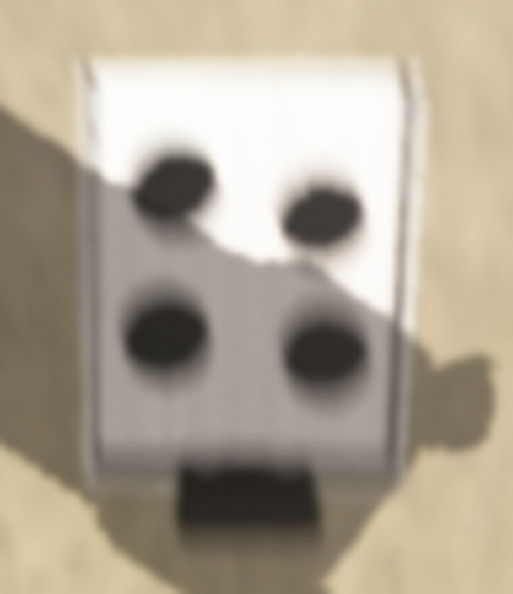

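Run:
```python
from h import *
W=dict(np.load('w1.npz'))
def t(px,z): return onz(W,(px[0]+.5)/5.4-.5+215,(px[1]+.5)/5.4-.5+90,z).round(4)
print('tab back top corners',t((180,528),.084),t((320,528),.084))
print('rear wall top corners',t((85,483),.028),t((402,485),.028),'front',t((80,62),.028),t((420,62),.028))
print('front floor',t((97,60),.0),t((405,60),.0))
f=grab('wrist','w2'); save(f,'w2.npz')
p,M,y,s=pose(); print(p,y,s['time'])
a=cv2.imread('pics/w2.png')
cv2.imwrite('pics/c6.png',cv2.resize(a[90:200,215:310],None,fx=5.4,fy=5.4,interpolation=cv2.INTER_CUBIC))
```

```text
tab back top corners [ 0.4862 -0.3326  0.084 ] [ 0.5199 -0.3372  0.084 ]
rear wall top corners [ 0.4586 -0.3327  0.028 ] [ 0.5459 -0.3451  0.028 ] front [ 0.4749 -0.2218  0.028 ] [ 0.5616 -0.2334  0.028 ]
front floor [ 0.4775 -0.2215  0.    ] [ 0.5613 -0.2328  0.    ]
[ 0.49589345 -0.30490781  0.29922879] -0.14090568591035527 2.75
```

View pics/c6.png

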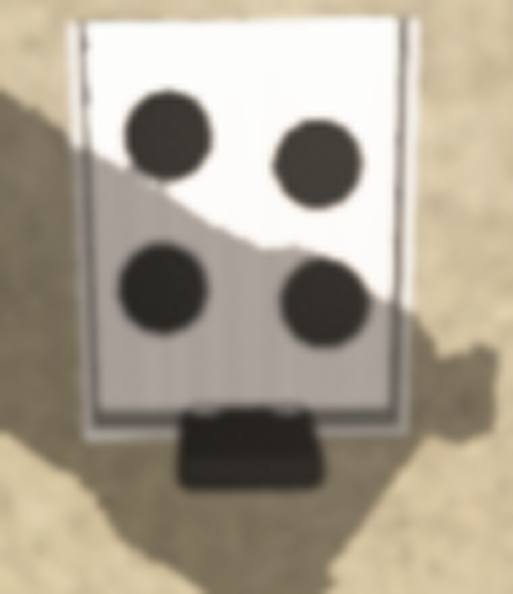

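Run:
```python
from h import *
W=dict(np.load('w2.npz'))
def t(px,z): return onz(W,(px[0]+.5)/5.4-.5+215,(px[1]+.5)/5.4-.5+90,z).round(4)
print('tab top corners',t((178,489),.084),t((325,488),.084),t((178,450),.084),t((320,450),.084))
print('rear wall top corners',t((83,440),.028),t((410,433),.028),'front',t((67,22),.028),t((420,20),.028))
print(pose()[3]['force'],pose()[0],pose()[2])
```

```text
tab top corners [ 0.4846 -0.3308  0.084 ] [ 0.5196 -0.3357  0.084 ] [ 0.4861 -0.3213  0.084 ] [ 0.5196 -0.3262  0.084 ]
rear wall top corners [ 0.4575 -0.3285  0.028 ] [ 0.5467 -0.3397  0.028 ] front [ 0.472 -0.22   0.028] [ 0.5609 -0.2327  0.028 ]
[-0.0734112   0.30860953 -0.80037362] [ 0.49589345 -0.30490781  0.29922879] -0.14090568591035527
```

Run:
```python
from h import *
rows([([.5025,-.329,.12],-.132)],p=[.4977,-.2998,.2996],yaw=-.1311)
```

```text
4 [[2,7,45,0.0],[2,7,45,0.0],[2,7,45,0.0],[3,7,45,0.001]]
end [ 503.  -328.7  119.6] -0.1321
```

apply_moves:
  plan:
    - [2, 7, 45, 0]
    - [2, 7, 45, 0]
    - [2, 7, 45, 0]
    - [3, 7, 45, 0.001]
    - [0, 0, 25, 0]
    - [0, 0, 0, 0]
    - [0, 0, 0, 0]

```text
time: 3.62
position: [0.5038, -0.3284, 0.0964]
tool_rot: [0.998, -0.066, 0.001, 0.0]
force: [-1.3, -0.1, 0.5]
grip_width: 0.0857
```

Run:
```python
from h import *
p,M,y,s=pose(); print(p,y,M[:,2],s['time'],s['force'])
```

```text
[ 0.50384477 -0.32837268  0.09640086] -0.13126323352723293 [ 1.42112971e-03 -5.15695741e-04 -9.99998857e-01] 3.625 [-1.33320407 -0.10531601  0.45063413]
```

apply_moves:
  plan:
    - [0, 0, 26, 0]
    - [0, 0, 25, 0]
    - [0, 0, 0, 0]

```text
time: 4.0
position: [0.5031, -0.3277, 0.0444]
tool_rot: [0.998, -0.066, -0.0, -0.0]
force: [0.4, -0.6, 0.3]
grip_width: 0.0857
```

apply_moves:
  plan:
    - [0, 0, 0, 0]
    - [0, 0, 0, 0]
    - [0, 0, 0, 0]
    - [0, 0, 0, 0]
  fingers: 20
  grip_force: 80

```text
time: 4.5
position: [0.5039, -0.3288, 0.0456]
tool_rot: [0.998, -0.066, 0.001, 0.0]
force: [-0.2, 0.8, 6.1]
grip_width: 0.0345
```

apply_moves:
  plan:
    - [0, 0, -3, 0]
    - [0, 0, -5, 0]
    - [0, 0, -8, 0]
    - [0, 0, -4, 0]
    - [0, 0, 0, 0]
  grip_force: 110

```text
time: 5.12
position: [0.5034, -0.3285, 0.0647]
tool_rot: [0.998, -0.066, 0.0, 0.0]
force: [0.2, 0.8, -2.6]
grip_width: 0.0343
```

Run:
```python
from h import *
p,M,y,s=pose(); print(p,y,M[:,2],s['time'],s['force'],s['torque'],s['grip_width'])
f=grab('scene','s1');a=cv2.imread('pics/s1.png')
f=grab('wrist','w3');b=cv2.imread('pics/w3.png')
cv2.imwrite('pics/c7.png',np.hstack([cv2.resize(a[205:305,220:320],(384,384),interpolation=cv2.INTER_CUBIC),b[:, 60:460]]))
```

```text
[ 0.50336321 -0.32845175  0.0647281 ] -0.1320424400070669 [ 7.14417931e-04 -2.99742814e-04 -9.99999700e-01] 5.125 [ 0.15039422  0.772725   -2.57702032] [-0.04030759  0.00495384  0.02630553] 0.03428258979017213
```

View pics/c7.png

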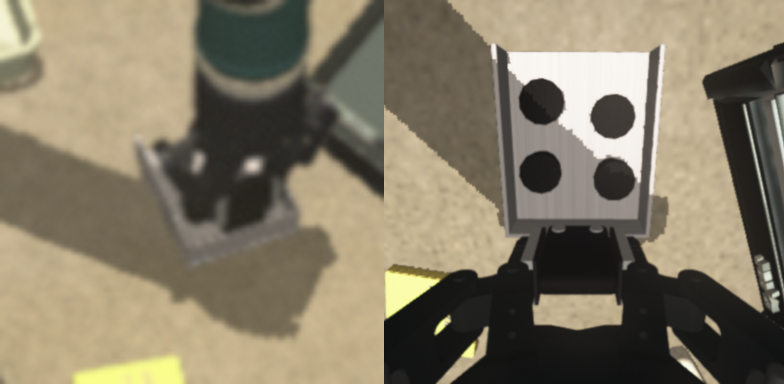

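Run:
```python
from h import *
rows([([.49,-.30,.14],None),([.43,-.1,.16],-.09),([.407,-.045,.14],-.087)],p=[.5032,-.3285,.0647],yaw=-.132,maxd=32)
```

```text
12 [[-6,-9,-25,-0.0],[-5,-9,-25,-0.0],[-6,-9,-25,-0.0],[-12,-27,-3,-0.006],[-12,-27,-3,-0.006],[-12,-27,-3,-0.006],[-12,-27,-3,-0.006],[-12,-28,-3,-0.006],[-11,-28,-3,-0.006],[-11,-27,-2,-0.006],[-14,-27,10,-0.002],[-14,-26,10,-0.001]]
end [407.  -45.1 139.7] -0.087
```

apply_moves:
  plan:
    - [-2, -3, -12, 0]
    - [-6, -9, -25, 0]
    - [-5, -9, -25, 0]
    - [-4, -6, -13, 0]
    - [-6, -13, -2, -0.003]
    - [-12, -27, -3, -0.006]
    - [-12, -27, -3, -0.006]
    - [-12, -27, -3, -0.006]
    - [-12, -28, -3, -0.006]
    - [-11, -28, -3, -0.006]
    - [-11, -27, -2, -0.006]
    - [-12, -27, 3, -0.006]
    - [-10, -20, 7, -0.002]
    - [-7, -13, 7, -0.001]
    - [-4, -8, 3, 0]
    - [0, 0, 0, 0]
    - [0, 0, 0, 0]

```text
time: 7.35
position: [0.4084, -0.0448, 0.1385]
tool_rot: [0.999, -0.042, 0.0, 0.0]
force: [-0.4, -0.2, -2.6]
grip_width: 0.034
```

Run:
```python
from h import *
p,M,y,s=pose(); print(p,y,M[:,2],s['time'],s['force'],s['torque'],s['grip_width'])
f=grab('scene','s2');a=cv2.imread('pics/s2.png')
f=grab('wrist','w4');b=cv2.imread('pics/w4.png')
cv2.imwrite('pics/c8.png',np.hstack([cv2.resize(a[130:260,150:280],(384,384),interpolation=cv2.INTER_CUBIC),b[:, 60:460]]))
```

```text
[ 0.40835076 -0.04475468  0.13847017] -0.08501186883929429 [ 7.35665243e-04 -4.39255385e-04 -9.99999633e-01] 7.35 [-0.36670704 -0.21425635 -2.58936959] [-0.05999427 -0.02927239  0.04413165] 0.03404258178320327
```

View pics/c8.png

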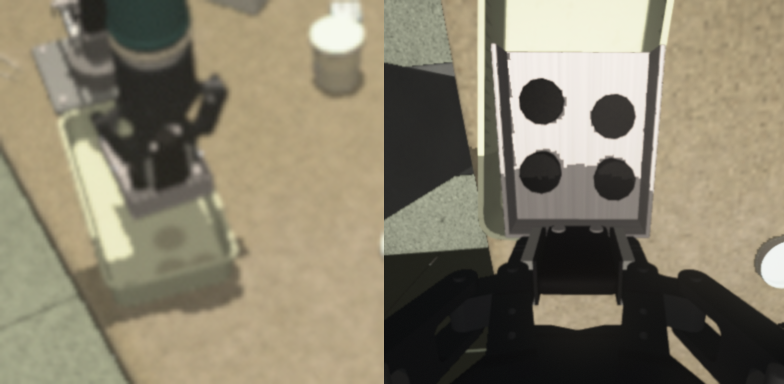

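apply_moves:
  plan:
    - [0, 0, 8, 0]
    - [0, 0, 0, 0]
    - [0, 0, 0, 0]
  grip_force: 40

```text
time: 7.82
position: [0.4078, -0.0443, 0.1302]
tool_rot: [0.999, -0.042, -0.0, 0.0]
force: [-0.3, -0.0, -1.8]
grip_width: 0.0345
```

apply_moves:
  plan:
    - [0, 0, 0, 0]
    - [0, 0, 0, 0]
    - [0, 0, 0, 0]
  grip_force: 20

```text
time: 8.2
position: [0.4079, -0.0441, 0.1304]
tool_rot: [0.999, -0.042, 0.0, -0.0]
force: [0.3, -1.0, -1.7]
grip_width: 0.0349
```

Run:
```python
from h import *
p,M,y,s=pose(); print(p,y,M[:,2],s['time'],s['force'],s['torque'],s['grip_width'])
f=grab('scene','s3');a=cv2.imread('pics/s3.png')
f=grab('wrist','w5');b=cv2.imread('pics/w5.png')
cv2.imwrite('pics/c9.png',np.hstack([cv2.resize(a[130:260,150:280],(384,384),interpolation=cv2.INTER_CUBIC),b[:, 60:460]]))
```

```text
[ 0.407932   -0.04407849  0.13037511] -0.08403491805589157 [ 2.65290141e-04  1.00242377e-04 -9.99999960e-01] 8.2 [ 0.32898468 -1.04218954 -1.67126384] [-0.06128712 -0.00492976  0.03542922] 0.03485403193018479
```

View pics/c9.png

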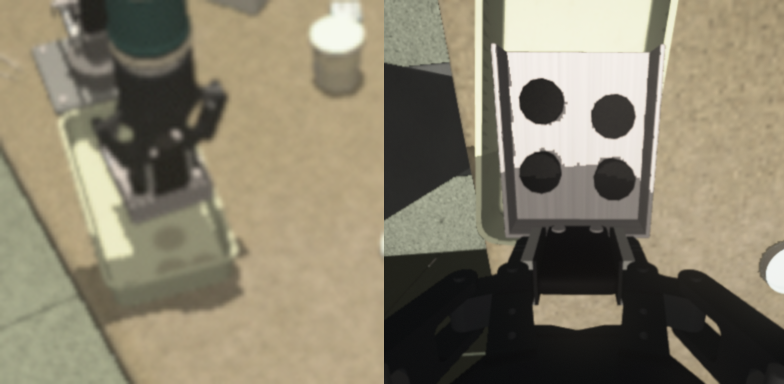

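apply_moves:
  plan:
    - [0, 0, 12, 0]
    - [0, 0, 12, 0]
    - [0, 0, 0, 0]
    - [0, 0, 0, 0]
  fingers: 33.5

```text
time: 8.8
position: [0.4078, -0.0444, 0.1061]
tool_rot: [0.999, -0.042, -0.0, 0.0]
force: [-0.5, 0.1, -2.4]
grip_width: 0.0343
```

apply_moves:
  plan:
    - [0, 0, 0, 0]
    - [0, 0, 0, 0]
  fingers: 34.4

```text
time: 9.05
position: [0.4081, -0.0441, 0.1065]
tool_rot: [0.999, -0.042, 0.0, -0.0]
force: [0.0, 0.0, -2.2]
grip_width: 0.0347
```

Run:
```python
from h import *
p,M,y,s=pose(); print(p,y,M[:,2],s['time'],s['force'],s['torque'],s['grip_width'],s['q'])
```

```text
[ 0.4080841  -0.04407032  0.10651604] -0.08407191008476389 [ 6.49833775e-04  2.11572053e-04 -9.99999766e-01] 9.05 [ 0.00295486  0.042164   -2.22658081] [-0.04514854 -0.02852625  0.00618389] 0.0346596143249425 [-0.53547063  0.30529028  0.64877007  2.29610918 -0.31706067  0.62283716
  0.26693286]
```

apply_moves:
  plan:
    - [0, 0, 0, 0]
    - [0, 0, 0, 0]
  fingers: 35

```text
time: 9.3
position: [0.4079, -0.044, 0.1064]
tool_rot: [0.999, -0.042, 0.0, -0.0]
force: [0.2, 0.2, -3.0]
grip_width: 0.0352
```

apply_moves:
  plan:
    - [0, 0, 0, 0]
    - [0, 0, 0, 0]
  fingers: 35.4

```text
time: 9.55
position: [0.4079, -0.0441, 0.1063]
tool_rot: [0.999, -0.042, 0.0, 0.0]
force: [-0.1, -0.1, -2.2]
grip_width: 0.0352
```

Run:
```python
from h import *
p,M,y,s=pose(); print(p,y,s['time'],s['force'],s['torque'],s['grip_width'],s['q'])
f=grab('wrist','w6')
```

```text
[ 0.40788053 -0.04409893  0.10629154] -0.08401446816734084 9.55 [-0.1282685  -0.07603818 -2.17344537] [-0.05048346  0.01741647 -0.00206425] 0.03517559295062227 [-0.53534817  0.30580079  0.64858882  2.296281   -0.31704937  0.62279424
  0.26696187]
```

View pics/w6.png

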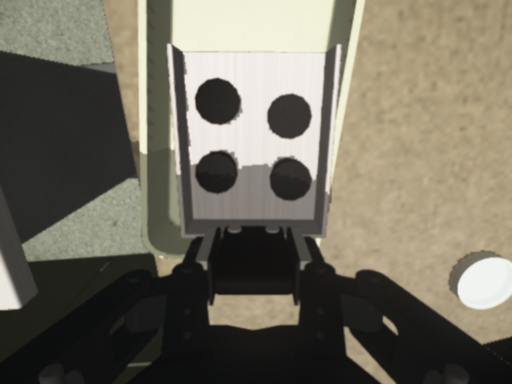

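apply_moves:
  plan:
    - [0, 0, 0, 0]
    - [0, 0, 0, 0]
  fingers: 35.7

```text
time: 9.85
position: [0.4078, -0.0441, 0.1063]
tool_rot: [0.999, -0.042, -0.0, 0.0]
force: [-0.0, 0.3, -1.6]
grip_width: 0.0356
```

apply_moves:
  plan:
    - [0, 0, 0, 0]
    - [0, 0, 0, 0]
  fingers: 35.9

```text
time: 10.1
position: [0.4078, -0.0441, 0.1063]
tool_rot: [0.999, -0.042, -0.0, -0.0]
force: [-0.5, -0.6, -1.7]
grip_width: 0.0359
```

Run:
```python
from h import *
p,M,y,s=pose(); print(p,y,s['time'],s['force'],s['torque'],s['grip_width'])
f=grab('wrist','w7')
```

```text
[ 0.40784927 -0.04410639  0.10628636] -0.08411570786801503 10.1 [-0.50786607 -0.57140556 -1.72499464] [-0.03991387  0.07068132 -0.01741564] 0.03585159083120476
```

View pics/w7.png

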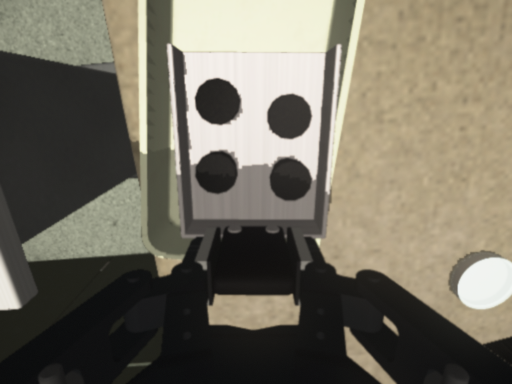

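apply_moves:
  plan:
    - [0, 0, 0, 0]
    - [0, 0, 0, 0]
  fingers: 36.05

```text
time: 10.4
position: [0.4081, -0.0441, 0.1064]
tool_rot: [0.999, -0.042, 0.0, -0.0]
force: [-0.4, 0.3, 0.8]
grip_width: 0.0358
```

apply_moves:
  plan:
    - [0, 0, 0, 0]
    - [0, 0, 0, 0]
  fingers: 36.2

```text
time: 10.65
position: [0.4079, -0.0441, 0.1063]
tool_rot: [0.999, -0.042, 0.0, -0.0]
force: [0.7, 0.1, 0.4]
grip_width: 0.0364
```

Run:
```python
from h import *
p,M,y,s=pose(); print(p,y,s['time'],s['force'],s['torque'],s['grip_width'])
f=grab('wrist','w8')
```

```text
[ 0.40791385 -0.0441135   0.10631201] -0.08408381531542462 10.65 [0.74909534 0.07355282 0.37984872] [-0.00308493  0.04719039 -0.00262087] 0.036428123185313376
```

View pics/w8.png

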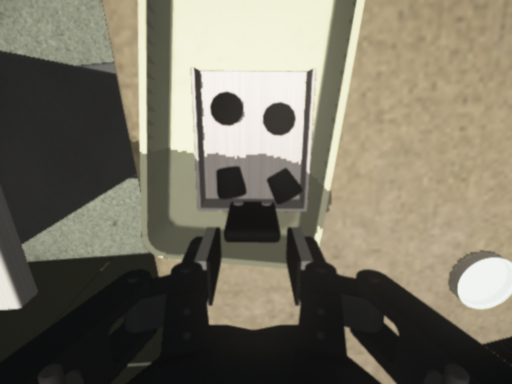

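Run:
```python
from h import *
f=grab('wrist','w9'); save(f,'w9.npz');a=cv2.imread('pics/w9.png')
cv2.imwrite('pics/c10.png',cv2.resize(a[60:255,135:365],None,fx=3.4,fy=3,interpolation=cv2.INTER_CUBIC))
for px in [(226,241),(281,241),(229,220),(278,220)]: print(onz(f,*px,.087).round(4))
for px in [(194,69),(315,71),(200,210),(306,210)]: print(onz(f,*px,.031).round(4))
print(pose()[0],pose()[2])
```

```text
[ 0.3894 -0.0518  0.087 ]
[ 0.4237 -0.0547  0.087 ]
[ 0.3928 -0.0378  0.087 ]
[ 0.4227 -0.0403  0.087 ]
[0.3734 0.0557 0.031 ]
[0.4588 0.0473 0.031 ]
[ 0.3632 -0.0506  0.031 ]
[ 0.4493 -0.0578  0.031 ]
[ 0.407893   -0.04409942  0.10631301] -0.08410812754146951
```

View pics/c10.png

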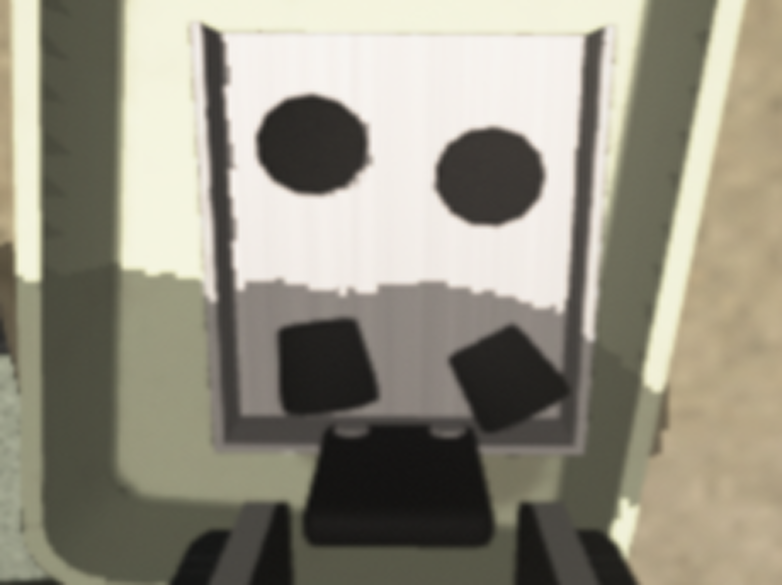

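apply_moves:
  plan:
    - [0, 1, 0, 0]
    - [0, 3, 20, 0]
    - [0, 0, 26, 0]
    - [0, 0, 10, 0]
    - [0, 0, 0, 0]
  fingers: 52

```text
time: 11.38
position: [0.4072, -0.0483, 0.05]
tool_rot: [0.999, -0.042, -0.001, 0.0]
force: [-1.3, 0.5, 0.9]
grip_width: 0.0522
```

apply_moves:
  plan:
    - [0, 0, 0, 0]
    - [0, 0, 0, 0]
    - [0, 0, 0, 0]
  fingers: 20
  grip_force: 110

```text
time: 11.75
position: [0.408, -0.0482, 0.0512]
tool_rot: [0.999, -0.042, 0.001, -0.0]
force: [-1.3, -0.5, 5.9]
grip_width: 0.0343
```

apply_moves:
  plan:
    - [0, 0, -5, 0]
    - [0, 0, -15, 0]
    - [0, 0, -25, 0]
    - [0, 0, -25, 0]
    - [0, 0, -15, 0]
    - [0, 0, -5, 0]
    - [0, 0, 0, 0]

```text
time: 12.62
position: [0.4075, -0.0478, 0.1404]
tool_rot: [0.999, -0.042, 0.0, -0.0]
force: [1.2, 0.3, -1.9]
grip_width: 0.0343
```

Run:
```python
from h import *
p,M,y,s=pose(); print(p,y,s['time'],s['force'],s['torque'],s['grip_width'],s['q'])
f=grab('wrist','w10')
```

```text
[ 0.40754474 -0.04782771  0.14040431] -0.08372293010106945 12.625 [ 1.18528174  0.31038195 -1.94610488] [-0.06094008  0.02984873  0.05797108] 0.03434373249616895 [-0.59483548  0.22939033  0.71435591  2.27593351 -0.23305975  0.7039794
  0.20160909]
```

View pics/w10.png

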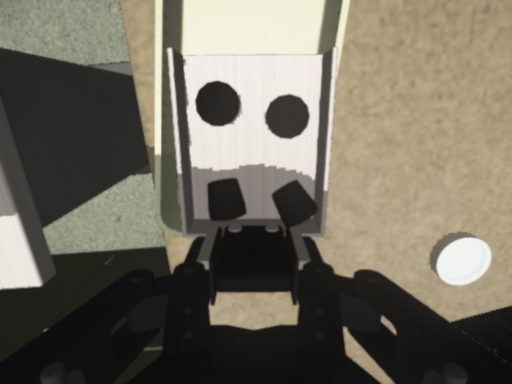

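apply_moves:
  plan:
    - [0, 0, 10, 0]
    - [0, 0, 12, 0]
    - [0, 0, 6, 0]
    - [0, 0, 0, 0]
  fingers: 35.6
  grip_force: 20

```text
time: 13.18
position: [0.4069, -0.0484, 0.1115]
tool_rot: [0.999, -0.042, -0.001, 0.0]
force: [-0.8, -0.8, -1.7]
grip_width: 0.0354
```

apply_moves:
  plan:
    - [0, 0, 0, 0]
  fingers: 35.88

```text
time: 13.3
position: [0.4077, -0.0483, 0.1123]
tool_rot: [0.999, -0.042, 0.0, 0.0]
force: [-0.6, -0.1, -1.2]
grip_width: 0.0362
```

apply_moves:
  plan:
    - [0, 0, 0, 0]
  fingers: 35.92

```text
time: 13.42
position: [0.4078, -0.0481, 0.1125]
tool_rot: [0.999, -0.042, 0.0, -0.0]
force: [0.5, -0.7, -2.1]
grip_width: 0.036
```

Run:
```python
from h import *
p,M,y,s=pose(); print(p,s['time'],s['force'],s['torque'],s['grip_width'])
f=grab('wrist','w11')
```

```text
[ 0.40780331 -0.0480968   0.11253572] 13.425 [ 0.47781699 -0.66960685 -2.05815704] [-0.04998869  0.01708874  0.00539599] 0.03598756178312852
```

View pics/w11.png

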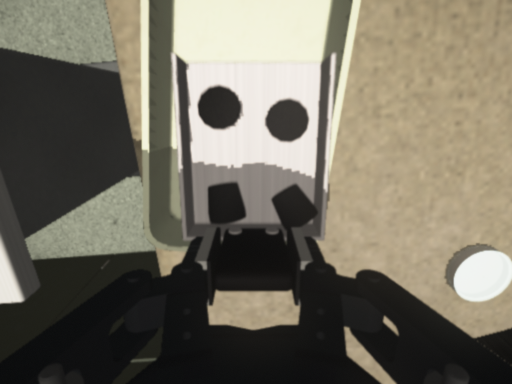

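apply_moves:
  plan:
    - [0, 0, 0, 0]
  fingers: 35.93

```text
time: 13.6
position: [0.4077, -0.048, 0.1125]
tool_rot: [0.999, -0.042, 0.0, -0.0]
force: [-0.7, 0.1, -1.1]
grip_width: 0.0361
```

Run:
```python
from h import *
p,M,y,s=pose(); print(p,s['time'],s['force'],s['torque'],s['grip_width'])
f=grab('wrist','w12')
```

```text
[ 0.40766816 -0.04801724  0.11247654] 13.6 [-0.65147166  0.10069013 -1.05393231] [-0.10399579  0.00967619  0.00793068] 0.03606176025532497
```

View pics/w12.png

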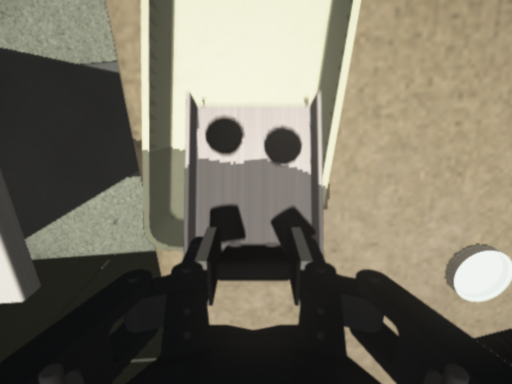

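apply_moves:
  plan:
    - [0, 0, 0, 0]
  fingers: 35.9

```text
time: 13.78
position: [0.4076, -0.0481, 0.1124]
tool_rot: [0.999, -0.042, 0.0, -0.0]
force: [-0.4, 0.0, -2.3]
grip_width: 0.036
```

Run:
```python
from h import *
p,M,y,s=pose(); print(p,s['time'],s['force'],s['torque'],s['grip_width'])
f=grab('wrist','w13')
```

```text
[ 0.40757638 -0.04806022  0.11237626] 13.775 [-4.25567858e-01  1.35440600e-03 -2.27837563e+00] [-0.02924009  0.01479704  0.01544277] 0.03595686016113604
```

View pics/w13.png

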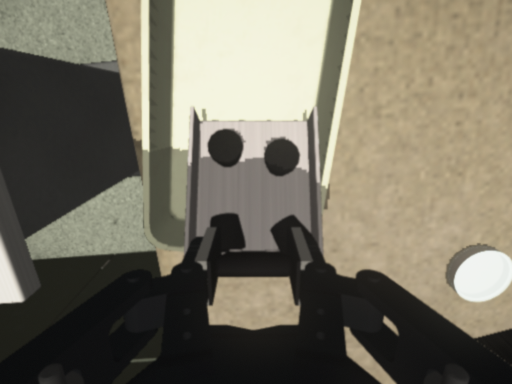

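```bash
cat > tilt.py <<'E'
from h import *
import sys
def tilt(f,v,grip=.067):
    p,M,y,s=pose(); piv=p+M[:,2]*-.019; fr=-M[:,1]
    best=None
    for th in np.radians(np.arange(-10,80,.5)):
        X=piv+fr*(.105*np.cos(th)-grip*np.sin(th))+np.array([0,0,-(.105*np.sin(th)+grip*np.cos(th))])
        e=abs(proj(f,X)[1]-v)
        if best is None or e<best[0]: best=(e,np.degrees(th),X)
    return best
E
python3 - <<'E'
from tilt import *
f=dict(np.load('w9.npz'));g=optics
f=grab('wrist','w14'); 
for v in (54,62,105,120): print(v,tilt(f,v))
E
```

```text
54 (np.float64(0.4655467094812309), np.float64(2.0), array([0.41615995, 0.0541757 , 0.06071294]))
62 (np.float64(0.23481863360754573), np.float64(5.0), array([0.41583788, 0.05035248, 0.0554398 ]))
105 (np.float64(0.40768254617580624), np.float64(22.0), array([0.41361292, 0.02394068, 0.02987864]))
120 (np.float64(0.16501364280490805), np.float64(28.500000000000004), array([0.41260984, 0.01203335, 0.02235008]))
```

apply_moves:
  plan:
    - [0, 0, 0, 0]
  fingers: 35.93

```text
time: 14.0
position: [0.4076, -0.0481, 0.1123]
tool_rot: [0.999, -0.042, 0.0, -0.0]
force: [0.2, -0.3, -1.2]
grip_width: 0.0359
```

Run:
```python
from h import *
p,M,y,s=pose(); print(p,s['time'],s['force'],s['torque'],s['grip_width'])
f=grab('wrist','w15')
```

```text
[ 0.40757365 -0.04805347  0.11231454] 14.0 [ 0.19374281 -0.26289186 -1.16215354] [0.00534681 0.02307956 0.01787948] 0.035910505729538876
```

View pics/w15.png

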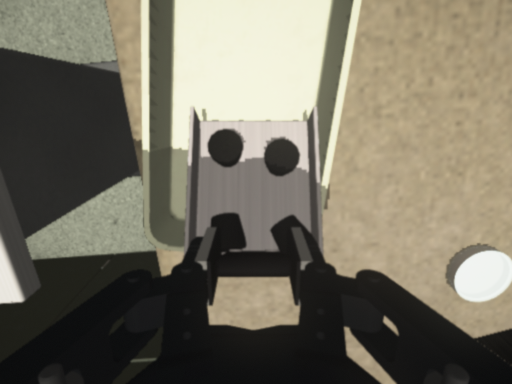

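apply_moves:
  plan:
    - [0, 0, 0, 0]
  fingers: 35.96

```text
time: 14.18
position: [0.4075, -0.0481, 0.1123]
tool_rot: [0.999, -0.042, 0.0, 0.0]
force: [0.7, 0.6, -1.2]
grip_width: 0.0362
```

Run:
```python
from h import *
p,M,y,s=pose(); print(p,s['time'],s['force'],s['torque'],s['grip_width'])
f=grab('wrist','w16')
```

```text
[ 0.40754351 -0.04811131  0.112288  ] 14.175 [ 0.6797773   0.56786417 -1.15785434] [ 0.01147507  0.00240327 -0.00777449] 0.0362443258668169
```

View pics/w16.png

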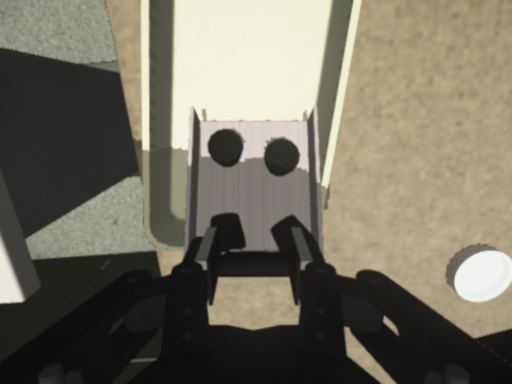

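apply_moves:
  plan:
    - [0, 0, 0, 0]
  fingers: 35.98

```text
time: 14.35
position: [0.4076, -0.0481, 0.1123]
tool_rot: [0.999, -0.042, 0.0, -0.0]
force: [0.3, -0.5, -1.0]
grip_width: 0.0361
```

Run:
```python
from h import *
p,M,y,s=pose(); print(p,s['time'],s['force'],s['torque'],s['grip_width'])
f=grab('wrist','w17'); g=grab('scene','s4'); a=g['color'][130:260,150:280,::-1]
cv2.imwrite('pics/c11.png',np.hstack([cv2.resize(a,(384,384),interpolation=cv2.INTER_CUBIC),f['color'][:, 60:460,::-1]]))
```

```text
[ 0.40761786 -0.04809265  0.11232829] 14.35 [ 0.28956804 -0.5205416  -1.0022443 ] [-0.13214916  0.02992156  0.00893241] 0.03608053355974643
```

View pics/c11.png

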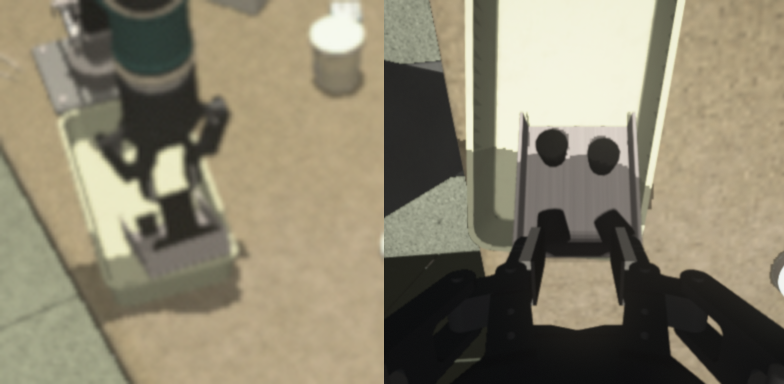

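apply_moves:
  plan:
    - [0, 0, 0, 0]
  fingers: 20
  grip_force: 110

```text
time: 14.58
position: [0.408, -0.0485, 0.1129]
tool_rot: [0.999, -0.042, 0.0, -0.0]
force: [-1.7, -1.6, 10.0]
grip_width: 0.0289
```

Run:
```python
from h import *
p,M,y,s=pose(); print(p,s['time'],s['force'],s['torque'],s['grip_width'])
f=grab('wrist','w18'); g=grab('scene','s5'); a=g['color'][130:260,150:280,::-1]
cv2.imwrite('pics/c12.png',np.hstack([cv2.resize(a,(384,384),interpolation=cv2.INTER_CUBIC),f['color'][:, 60:460,::-1]]))
```

```text
[ 0.40802524 -0.04854523  0.11289999] 14.575 [-1.74994323 -1.61937629 10.01275375] [-0.31771127  0.64185295 -0.0119123 ] 0.02889354350987031
```

View pics/c12.png

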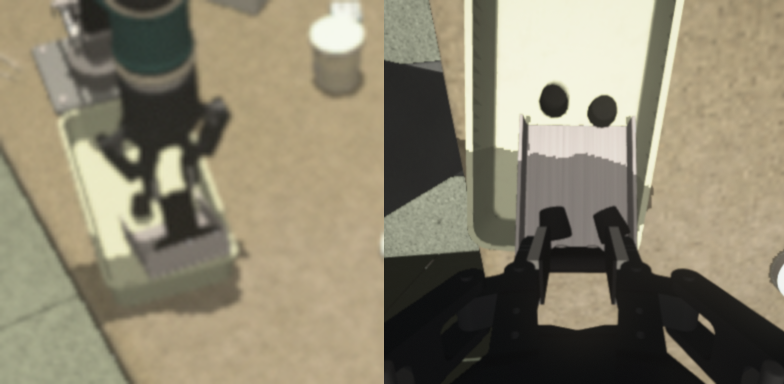

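Run:
```python
from h import *
a=cv2.imread('pics/w18.png'); 
cv2.imwrite('pics/c13.png',cv2.resize(a[180:320,170:350],None,fx=4.2,fy=4.2,interpolation=cv2.INTER_CUBIC))
```

```text
(no output)
```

View pics/c13.png

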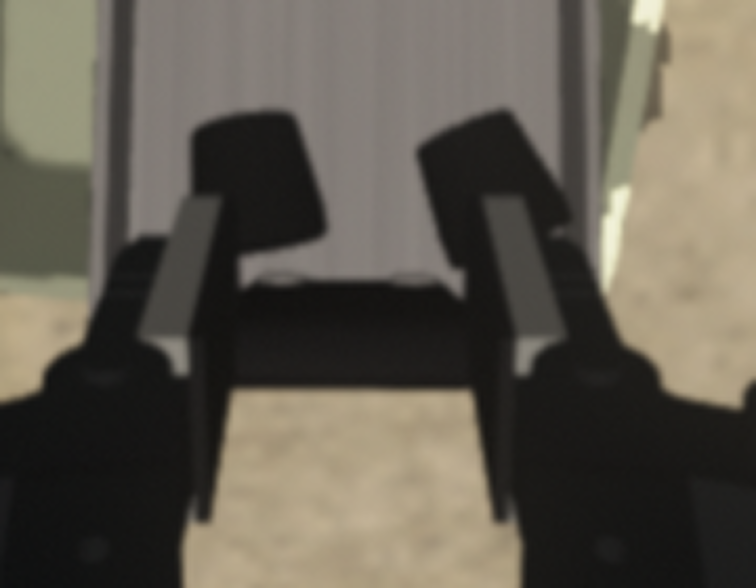

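apply_moves:
  plan:
    - [0, 0, 0, 0]

```text
time: 14.8
position: [0.408, -0.0485, 0.113]
tool_rot: [0.999, -0.042, 0.0, -0.0]
force: [-2.7, -1.7, 8.0]
grip_width: 0.0295
```

Run:
```python
from h import *
p,M,y,s=pose(); print(p,s['time'],s['force'],s['torque'],s['grip_width'])
f=grab('wrist','w19'); g=grab('scene','s6'); a=g['color'][130:260,150:280,::-1]
cv2.imwrite('pics/c14.png',np.hstack([cv2.resize(a,(384,384),interpolation=cv2.INTER_CUBIC),f['color'][:, 60:460,::-1]]))
```

```text
[ 0.40796808 -0.04853322  0.11295105] 14.8 [-2.71667249 -1.74866632  7.97736052] [-0.38707708  0.58402651 -0.08304737] 0.029546176342056158
```

View pics/c14.png

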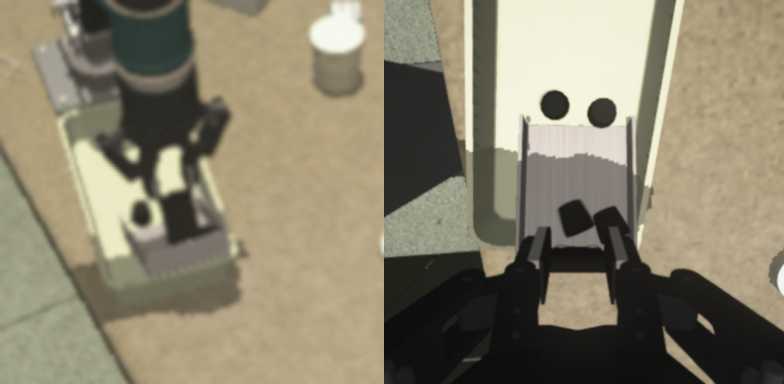

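apply_moves:
  plan:
    - [0, 0, -5, 0]
    - [0, 0, -5, 0]

```text
time: 15.15
position: [0.4074, -0.0481, 0.1225]
tool_rot: [0.999, -0.042, -0.0, 0.0]
force: [-0.1, -0.1, -1.3]
grip_width: 0.0291
```

Run:
```python
from h import *
p,M,y,s=pose(); print(p,s['time'],s['force'],s['torque'],s['grip_width'])
f=grab('wrist','w20'); g=grab('scene','s7'); a=g['color'][130:260,150:280,::-1]
cv2.imwrite('pics/c15.png',np.hstack([cv2.resize(a,(384,384),interpolation=cv2.INTER_CUBIC),f['color'][:, 60:460,::-1]]))
```

```text
[ 0.40744013 -0.04807391  0.12252534] 15.15 [-0.1353526  -0.10817722 -1.25477121] [0.05102683 0.00583078 0.01078092] 0.029078538681486854
```

View pics/c15.png

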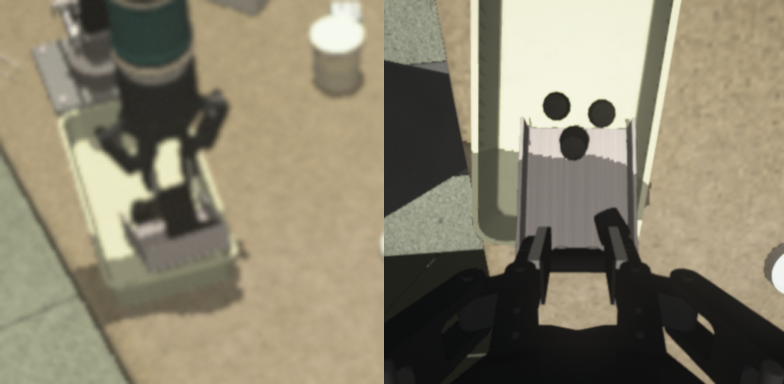

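apply_moves:
  plan:
    - [0, 0, -8, 0]
    - [0, 8, -8, 0]
    - [0, -8, 0, 0]
    - [0, 8, 0, 0]
    - [0, -8, 0, 0]

```text
time: 15.88
position: [0.4073, -0.0487, 0.1382]
tool_rot: [0.999, -0.043, -0.0, 0.0]
force: [-0.1, -0.9, 0.3]
grip_width: 0.029
```

Run:
```python
from h import *
p,M,y,s=pose(); print(p,s['time'],s['force'],s['torque'],s['grip_width'])
f=grab('wrist','w21'); g=grab('scene','s8'); a=g['color'][130:260,150:280,::-1]
cv2.imwrite('pics/c16.png',np.hstack([cv2.resize(a,(384,384),interpolation=cv2.INTER_CUBIC),f['color'][:, 60:460,::-1]]))
```

```text
[ 0.40731039 -0.04874     0.13818406] 15.875 [-0.10359341 -0.92366764  0.30596841] [-0.20975758  0.06080012 -0.02975449] 0.028950284745517998
```

View pics/c16.png

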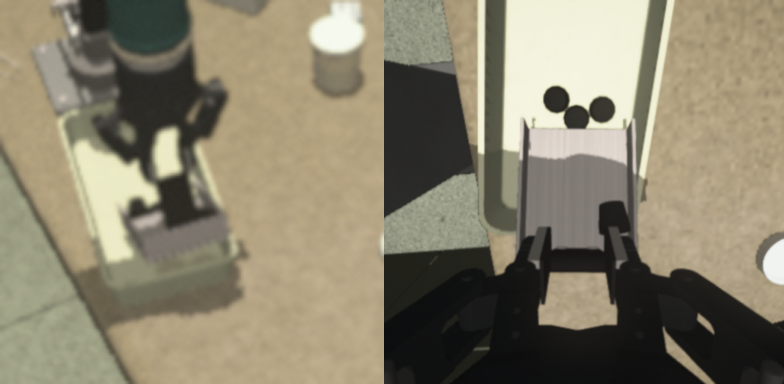

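apply_moves:
  plan:
    - [0, 20, -5, 0]
    - [0, -20, 0, 0]
    - [0, 20, 0, 0]
    - [0, -20, 0, 0]
    - [0, 0, 20, 0]
    - [0, 0, -20, 0]
    - [0, 0, 0, 0]

```text
time: 16.85
position: [0.4083, -0.0479, 0.1437]
tool_rot: [0.999, -0.042, 0.001, -0.0]
force: [0.0, -0.0, -1.3]
grip_width: 0.0284
```

Run:
```python
from h import *
p,M,y,s=pose(); print(p,s['time'],s['force'],s['torque'],s['grip_width'])
f=grab('wrist','w22'); a=f['color'][180:320,170:350,::-1]
cv2.imwrite('pics/c17.png',np.hstack([cv2.resize(a,(400,384),interpolation=cv2.INTER_CUBIC),f['color'][:, 60:460,::-1]]))
```

```text
[ 0.40833571 -0.04785164  0.14374207] 16.85 [ 0.01238733 -0.04681593 -1.26632455] [ 0.03010633 -0.00787138 -0.01908644] 0.028410711230492772
```

View pics/c17.png

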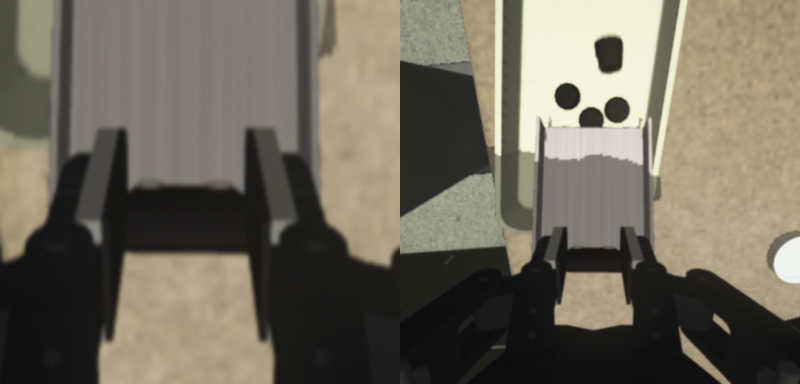

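Run:
```python
from h import *
rows([([.41,-.05,.19],-.084),([.45,-.20,.19],-.084),([.45,-.20,.125],-.084)],maxd=40)
```

```text
8 [[1,1,-23,np.float64(0.0)],[1,1,-24,np.float64(0.0)],[13,37,0,np.float64(0.0)],[13,36,0,np.float64(0.0)],[13,37,0,np.float64(0.0)],[14,36,0,np.float64(0.0)],[0,0,33,np.float64(0.0)],[0,0,32,np.float64(0.0)]]
end [ 450.4 -199.8  125.3] -0.0835
```

apply_moves:
  plan:
    - [0, 0, -16, 0]
    - [1, 1, -24, 0]
    - [1, 1, -8, 0]
    - [6, 18, 0, 0]
    - [13, 37, 0, 0]
    - [13, 36, 0, 0]
    - [13, 37, 0, 0]
    - [8, 18, 0, 0]
    - [0, 0, 20, 0]
    - [0, 0, 28, 0]
    - [0, 0, 12, 0]
    - [0, 0, 0, 0]

```text
time: 18.4
position: [0.4493, -0.2001, 0.1304]
tool_rot: [0.999, -0.042, -0.001, -0.0]
force: [-0.2, -1.2, -0.8]
grip_width: 0.0289
```

Run:
```python
from h import *
p,M,y,s=pose(); print(p,s['time'],s['force'],s['torque'],s['grip_width'])
f=grab('wrist','w23'); g=grab('scene','s9'); a=g['color'][170:300,190:320,::-1]
cv2.imwrite('pics/c18.png',np.hstack([cv2.resize(a,(384,384),interpolation=cv2.INTER_CUBIC),f['color'][:, 60:460,::-1]]))
```

```text
[ 0.44926253 -0.20006787  0.13041744] 18.4 [-0.19241916 -1.15248956 -0.81044721] [ 0.07260229 -0.00039472 -0.0615112 ] 0.028928787695662105
```

View pics/c18.png

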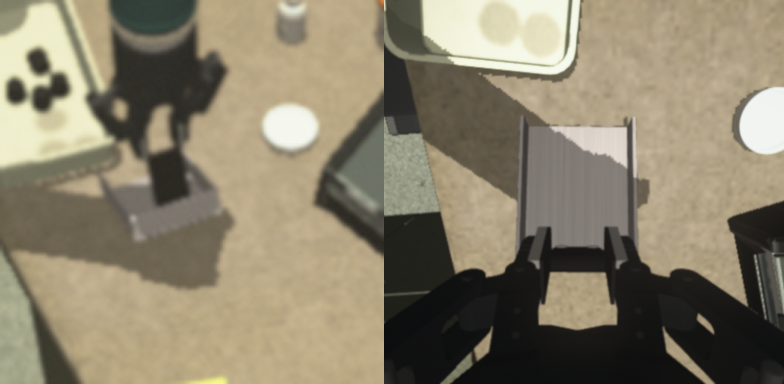

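apply_moves:
  plan:
    - [0, 0, 6, 0]
    - [0, 0, 6, 0]
    - [0, 5, 7, 0]
    - [0, 10, 7, 0]
    - [0, 12, 7, 0]
    - [0, 12, 7, 0]
    - [0, 0, 0, 0]
  grip_force: 20

```text
time: 19.38
position: [0.446, -0.2408, 0.0909]
tool_rot: [0.999, -0.043, -0.0, 0.0]
force: [-1.9, -0.9, 2.8]
grip_width: 0.0289
```

Run:
```python
from h import *
p,M,y,s=pose(); print(p,s['time'],s['force'],s['torque'],s['grip_width'])
f=grab('wrist','w24'); g=grab('scene','s10'); a=g['color'][170:300,190:320,::-1]
cv2.imwrite('pics/c19.png',np.hstack([cv2.resize(a,(384,384),interpolation=cv2.INTER_CUBIC),f['color'][:, 60:460,::-1]]))
```

```text
[ 0.44602971 -0.2407907   0.09089808] 19.375 [-1.87209132 -0.87105355  2.84504762] [-0.24132019  0.16335053  0.0809681 ] 0.028877538008783954
```

View pics/c19.png

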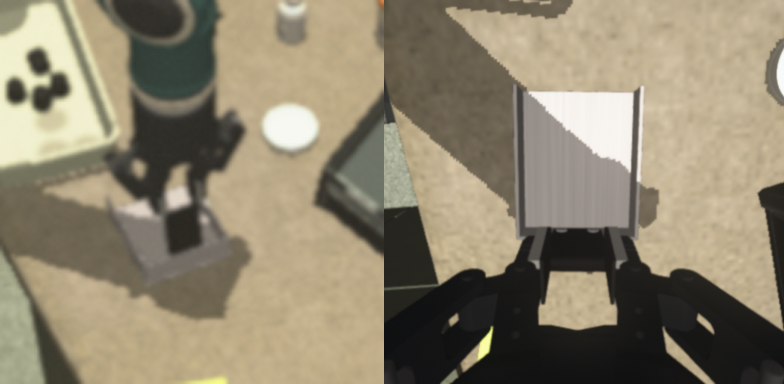

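apply_moves:
  plan:
    - [0, 8, 7, 0]
    - [0, 8, 7, 0]
    - [0, 6, 7, 0]
    - [0, 2, 4, 0]
    - [0, 0, 0, 0]

```text
time: 20.1
position: [0.4446, -0.273, 0.0741]
tool_rot: [0.999, -0.045, 0.004, 0.004]
force: [-23.7, -4.0, 78.4]
grip_width: 0.0287
```

Run:
```python
from h import *
p,M,y,s=pose(); print(p,s['time'],s['force'],s['torque'],s['grip_width'])
f=grab('wrist','w25'); g=grab('scene','s11'); a=g['color'][170:300,190:320,::-1]
cv2.imwrite('pics/c20.png',np.hstack([cv2.resize(a,(384,384),interpolation=cv2.INTER_CUBIC),f['color'][:, 60:460,::-1]]))
```

```text
[ 0.44463823 -0.27299928  0.07414884] 20.1 [-23.70977039  -4.04511945  78.35261993] [-1.32689902  5.37959468 -0.03673135] 0.028713055106302978
```

View pics/c20.png

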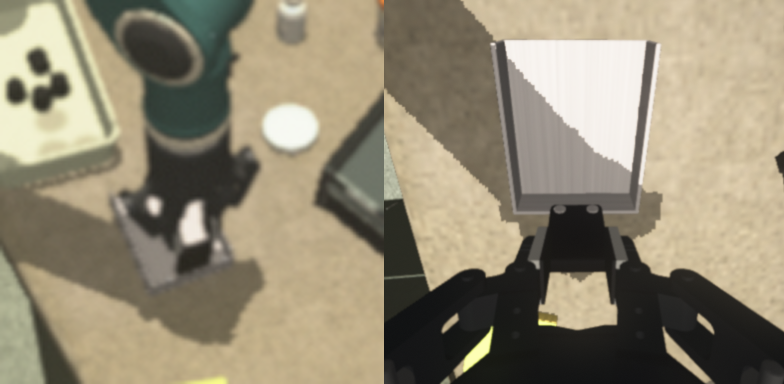

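apply_moves:
  plan:
    - [0, 0, -9, 0]
    - [0, 0, 0, 0]

```text
time: 20.45
position: [0.4453, -0.2644, 0.0761]
tool_rot: [0.999, -0.043, 0.001, 0.001]
force: [-1.9, -2.8, 3.9]
grip_width: 0.0287
```

Run:
```python
from h import *
p,M,y,s=pose(); print(p,s['time'],s['force'],s['torque'],s['grip_width'])
f=grab('wrist','w26')
```

```text
[ 0.44525598 -0.26437865  0.07613012] 20.45 [-1.87327457 -2.80435975  3.874157  ] [-0.55419071  0.10027832 -0.04459753] 0.028696992507324423
```

View pics/w26.png

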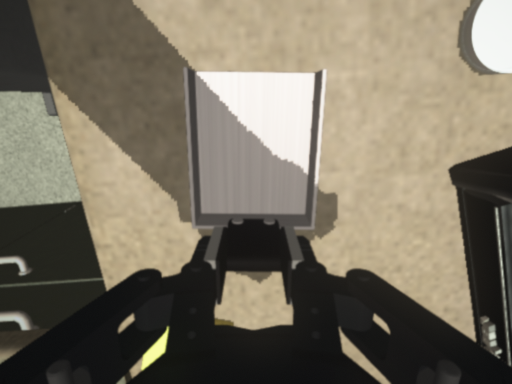

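apply_moves:
  plan:
    - [0, 0, 0, 0]
    - [0, 0, 0, 0]
    - [0, 0, 0, 0]
  fingers: 62

```text
time: 20.88
position: [0.4443, -0.2625, 0.0746]
tool_rot: [0.999, -0.042, -0.001, -0.0]
force: [-0.6, 0.4, -0.4]
grip_width: 0.0619
```

Run:
```python
from h import *
p,M,y,s=pose(); print(p,s['time'],s['force'],s['torque'],s['grip_width'])
f=grab('wrist','w27')
```

```text
[ 0.44434949 -0.26247365  0.07459444] 20.875 [-0.57370056  0.42060889 -0.41805871] [ 0.02431293 -0.04097602  0.00786149] 0.06186913117303116
```

View pics/w27.png

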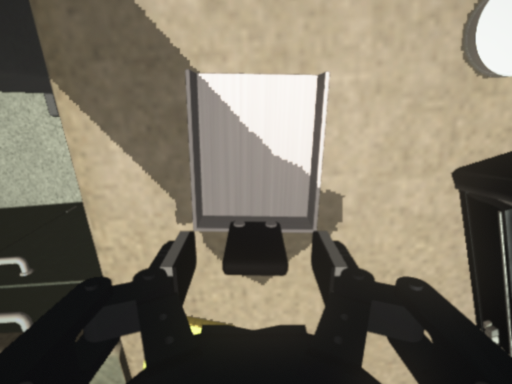

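Run:
```python
from h import *
rows([([.444,-.2625,.33],-.09),([.425,.115,.30],-.09)],maxd=50)
```

```text
14 [[0,0,-43,np.float64(0.001)],[0,0,-42,np.float64(0.001)],[0,0,-43,np.float64(0.001)],[0,0,-42,np.float64(0.001)],[0,0,-43,np.float64(0.001)],[0,0,-42,np.float64(0.001)],[-7,-47,4,np.float64(0.0)],[-7,-47,4,np.float64(0.0)],[-7,-47,4,np.float64(0.0)],[-6,-47,4,np.float64(0.0)],[-7,-47,3,np.float64(0.0)],[-6,-46,4,np.float64(0.0)],[-7,-47,3,np.float64(0.0)],[-6,-46,4,np.float64(0.0)]]
end [425.1 114.7 299.7] -0.0896
```

apply_moves:
  plan:
    - [0, 0, -15, 0]
    - [0, 0, -43, 0.002]
    - [0, 0, -43, 0.002]
    - [0, 0, -43, 0.002]
    - [0, 0, -43, 0]
    - [0, 0, -43, 0]
    - [0, 0, -25, 0]
    - [-7, -30, 4, 0]
    - [-7, -47, 4, 0]
    - [-7, -47, 4, 0]
    - [-6, -47, 4, 0]
    - [-7, -47, 3, 0]
    - [-6, -46, 4, 0]
    - [-7, -47, 3, 0]
    - [-6, -46, 4, 0]
    - [0, -17, 0, 0]
    - [0, 0, 0, 0]
    - [0, 0, 0, 0]
  fingers: 85

```text
time: 23.18
position: [0.4258, 0.1126, 0.3006]
tool_rot: [0.999, -0.046, 0.0, 0.0]
force: [0.0, 0.3, 0.1]
grip_width: 0.0852
```

Run:
```python
from h import *
p,M,y,s=pose(); print(p,y,s['time'],s['force'],s['q'],s['grip_width'])
f=grab('wrist','w28'); save(f,'w28.npz')
g=grab('scene','s12');save(g,'s12.npz'); a=g['color'][130:290,150:310,::-1]
cv2.imwrite('pics/c21.png',cv2.resize(a,(580,580),interpolation=cv2.INTER_CUBIC))
```

```text
[0.42576237 0.11261451 0.30062429] -0.09257231700963076 23.175 [0.02070215 0.30206598 0.08983267] [-0.82021559  0.00822047  0.49610147  2.03078828 -0.00407749  1.10320893
 -0.41486412] 0.08524045090586596
```

View pics/w28.png

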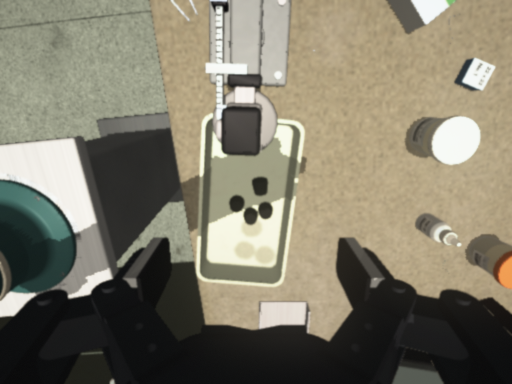

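View pics/c21.png

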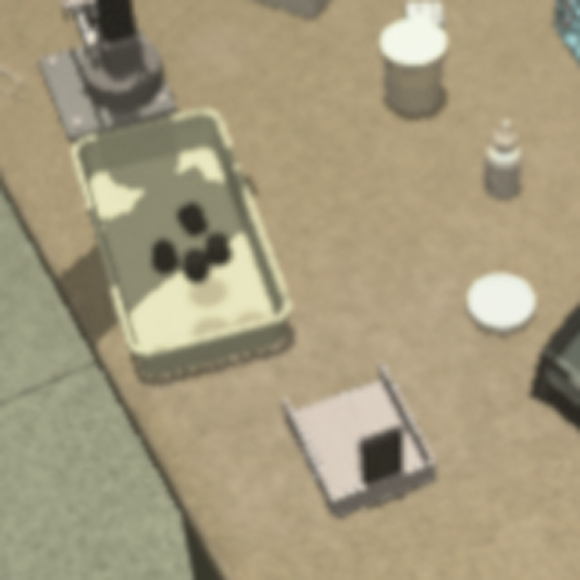

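Run:
```python
from h import *
a=cv2.imread('pics/w28.png')
cv2.imwrite('pics/c22.png',cv2.resize(a[0:165,170:310],None,fx=3.6,fy=3.6,interpolation=cv2.INTER_CUBIC))
```

```text
(no output)
```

View pics/c22.png

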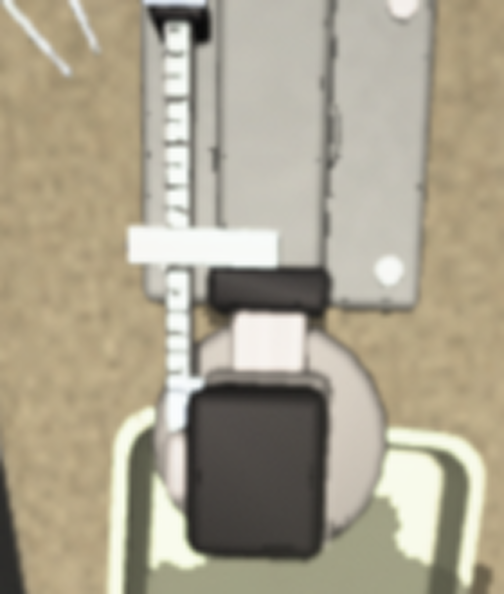

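Run:
```python
from h import *
W=dict(np.load('w28.npz'))
def t(px,z): return onz(W,(px[0]+.5)/3.6-.5+170,(px[1]+.5)/3.6-.5,z)
print('block', [t(p,.228).round(4) for p in [(187,387),(327,387),(187,556),(327,556)]])
print('blockc', t((257,471),.228))
print('bar', t((180,40),.15),t((178,300),.15), 'sleeve', t((218,20),.164),t((216,240),.164),t((330,20),.164),t((327,260),.164))
print('pointer', t((203,245),.15),t((130,245),.15),'ridertop', t((180,8),.161),'button',t((178,465),.203))
c=t((257,471),.228);a=-.0926
for n,P in (('pointer',t((203,245),.15)),('ptr tip',t((130,245),.15)),('rider front edge',t((180,35),.161))):
    d=P-c; print(n,'x',d[0]*np.cos(a)+d[1]*np.sin(a),'y',-d[0]*np.sin(a)+d[1]*np.cos(a))
```

```text
block [array([0.4087, 0.185 , 0.228 ]), array([0.4368, 0.1824, 0.228 ]), array([0.4045, 0.1509, 0.228 ]), array([0.4339, 0.1482, 0.228 ])]
blockc [0.42100305 0.16714778 0.228     ]
bar [0.4089328  0.26820983 0.15      ] [0.40075987 0.20693204 0.15      ] sleeve [0.41955464 0.26768483 0.164     ] [0.41351922 0.21922319 0.164     ] [0.44614167 0.26525272 0.164     ] [0.4409182 0.2119922 0.164    ]
pointer [0.40905183 0.21994609 0.15      ] [0.38982777 0.22172977 0.15      ] ridertop [0.4106225 0.2719306 0.161    ] button [0.40187302 0.16787118 0.203     ]
pointer x -0.016782157968268777 y 0.05146700103713976
ptr tip x -0.03608879150993571 y 0.0514654317924521
rider front edge x -0.020202374193138854 y 0.09761891748999112
```

Run:
```python
from h import *
rows([([.421,.167,.25],-.119),([.421,.167,.184],-.119)],maxd=33)
```

```text
5 [[-3,-18,17,np.float64(0.009)],[-4,-18,17,np.float64(0.009)],[-3,-17,17,np.float64(0.008)],[0,0,33,np.float64(0.0)],[0,0,33,np.float64(0.0)]]
end [421.1 166.5 183.6] -0.1189
```

apply_moves:
  plan:
    - [-3, -18, 17, 0.009]
    - [-4, -18, 17, 0.009]
    - [-3, -18, 17, 0.008]
    - [0, 0, 16, 0]
    - [0, 0, 20, 0]
    - [0, 0, 20, 0]
    - [0, 0, 10, 0]
    - [0, 0, 0, 0]

```text
time: 24.28
position: [0.4208, 0.1683, 0.183]
tool_rot: [0.998, -0.059, -0.0, 0.0]
force: [0.0, 0.1, 0.2]
grip_width: 0.0853
```

Run:
```python
from h import *
p,M,y,s=pose(); print(p,y,s['time'],s['force'],s['grip_width'])
f=grab('wrist','w29'); save(f,'w29.npz')
```

```text
[0.42082987 0.16831833 0.18304862] -0.11717384417791349 24.275 [0.04026055 0.07778032 0.17431277] 0.08527471840143469
```

View pics/w29.png

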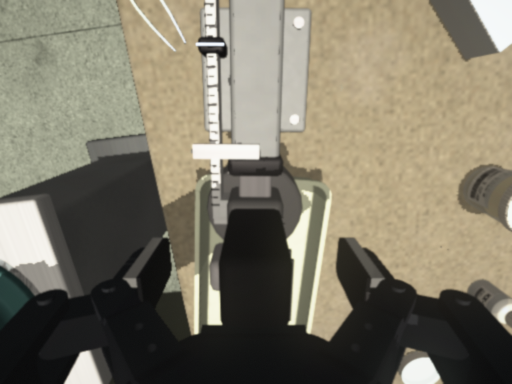

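apply_moves:
  plan:
    - [0, 0, 0, 0]
    - [0, 0, 0, 0]
    - [0, 0, 0, 0]
    - [0, 0, 0, 0]
    - [0, 0, 0, 0]
  fingers: 15
  grip_force: 50

```text
time: 24.95
position: [0.4216, 0.169, 0.1839]
tool_rot: [0.998, -0.059, 0.001, -0.0]
force: [1.0, -0.5, 5.1]
grip_width: 0.0291
```

Run:
```python
from h import *
p,M,y,s=pose(); print(p,y,s['time'],s['force'],s['torque'],s['grip_width'])
f=grab('wrist','w30'); save(f,'w30.npz')
a=cv2.imread('pics/w30.png')
cv2.imwrite('pics/c23.png',cv2.resize(a[20:180,170:290],None,fx=3.7,fy=3.7,interpolation=cv2.INTER_CUBIC))
```

```text
[0.4215738  0.16904438 0.18392189] -0.11718218258323036 24.95 [ 0.95906451 -0.51614024  5.11794639] [-0.15410126  0.14742761 -0.36421417] 0.029101389721812452
```

View pics/c23.png

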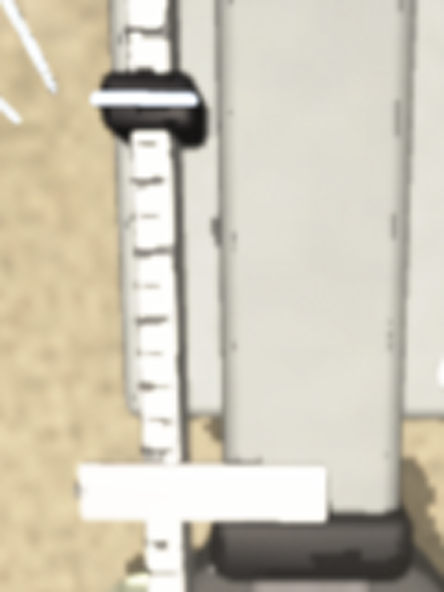

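Run:
```python
from h import *
A=dict(np.load('w28.npz'));B=dict(np.load('w30.npz'))
ca=lambda u,v:((u+.5)/3.6-.5+170,(v+.5)/3.6-.5)
cb=lambda u,v:((u+.5)/3.7-.5+170,(v+.5)/3.7-.5+20)
for a,b in (((203,245),(203,492)),((130,245),(79,493)),((277,247),(327,493)),((130,228),(79,465)),((130,263),(79,521)),((180,8),(148,98))):
    print(tri([(A,*ca(*a)),(B,*cb(*b))]).round(4))
P=onz(B,*cb(120,492),.15);a=-.118
c=np.array([.421,.1671])
for z in (.15,.155,.161):
    L=onz(B,*cb(148,98),z);
    for zp in (.15,.157,.164):
        P=onz(B,*cb(120,492),zp); d=L-P
        print(z,zp,'along',-d[0]*np.sin(a)+d[1]*np.cos(a))
# tick spacing check
T=[onz(B,*cb(148,v),.15) for v in (142,180,215,250,286,318,352,386,422,453)]
print([round(1000*float(np.linalg.norm(T[i+1]-T[i])),1) for i in range(9)], np.linalg.norm(T[-1]-T[0]))
```

```text
[0.4104 0.2179 0.1683]
[0.392  0.2197 0.1678]
[0.4288 0.2157 0.169 ]
[0.3925 0.2238 0.1665]
[0.3915 0.2156 0.1683]
[0.4093 0.2752 0.1508]
0.15 0.15 along 0.06029925626139227
0.15 0.157 along 0.05909640922274616
0.15 0.164 along 0.0578935621841
0.155 0.15 along 0.05944594564793293
0.155 0.157 along 0.05824309860928681
0.155 0.164 along 0.05704025157064067
0.161 0.15 along 0.058421972911781805
0.161 0.157 along 0.057219125873135684
0.161 0.164 along 0.05601627883448954
[5.4, 5.1, 5.2, 5.4, 4.9, 5.3, 5.4, 5.8, 5.1] 0.04763968151074356
```

apply_moves:
  plan:
    - [0, 3, 0, 0]
    - [0, 6, 0, 0]
    - [0, 8, 0, 0]
    - [0, 8, 0, 0]
    - [0, 8, 0, 0]
    - [0, 8, 0, 0]
    - [0, 6, 0, 0]
    - [0, 3, 0, 0]
    - [0, 0, 0, 0]
    - [0, 0, 0, 0]

```text
time: 26.25
position: [0.4154, 0.1198, 0.1839]
tool_rot: [0.998, -0.058, 0.0, -0.001]
force: [1.3, 2.1, 7.9]
grip_width: 0.0297
```

Run:
```python
from h import *
p,M,y,s=pose(); print(p,y,s['time'],s['force'],s['torque'],s['grip_width'])
f=grab('wrist','w31'); save(f,'w31.npz')
a=cv2.imread('pics/w31.png')
cv2.imwrite('pics/c24.png',cv2.resize(a[0:160,160:300],None,fx=3.7,fy=3.7,interpolation=cv2.INTER_CUBIC))
```

```text
[0.41543851 0.1197758  0.18390104] -0.1165755759135061 26.25 [1.25199144 2.08180936 7.91602787] [ 0.29126708  0.28020214 -0.43700483] 0.029664589651627434
```

View pics/c24.png

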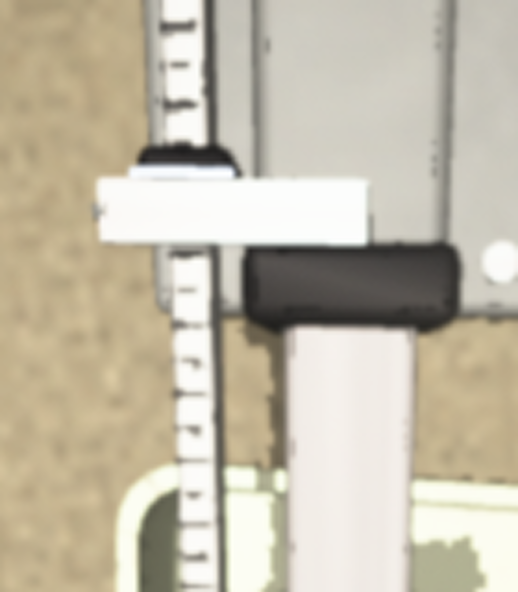

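Run:
```python
from h import *
A=dict(np.load('w28.npz'));B=dict(np.load('w30.npz'));C=dict(np.load('w31.npz'))
ca=lambda u,v:((u+.5)/3.6-.5+170,(v+.5)/3.6-.5)
cb=lambda u,v:((u+.5)/3.7-.5+170,(v+.5)/3.7-.5+20)
cc=lambda u,v:((u+.5)/3.7-.5+160,(v+.5)/3.7-.5)
print('plate', tri([(A,*ca(203,245)),(B,*cb(203,492)),(C,*cc(233,211))]),tri([(A,*ca(203,245)),(C,*cc(233,211))]),tri([(B,*cb(203,492)),(C,*cc(233,211))]))
a=-.118; sy=np.array([-np.sin(a),np.cos(a),0])
P=onz(C,*cc(180,211),.168); print('P',P, 'P(B)',onz(B,*cb(150,492),.168))
for z in (.15,.161,.165): print(z, 'C', (onz(C,*cc(182,172),z)-P)@sy, 'B-50', (onz(B,*cb(148,98),z)-onz(B,*cb(150,492),.168))@sy-.05)
# tick heights C
T=[onz(C,*cc(190,v),.15) for v in (290,323,361,395,428,458,494,525,557)]
print([round(1000*float(np.linalg.norm(T[i+1]-T[i])),1) for i in range(8)], np.linalg.norm(T[-1]-T[0])/8)
a_=cv2.imread('pics/w28.png'); cv2.imwrite('pics/c25.png',cv2.resize(a_[0:20,195:245],None,fx=12,fy=12,interpolation=cv2.INTER_CUBIC))
```

```text
plate [0.41028599 0.21773602 0.16727219] [0.4093132  0.2193948  0.15479899] [0.41017471 0.2176042  0.16661177]
P [0.40301574 0.21824657 0.168     ] P(B) [0.40243117 0.21875258 0.168     ]
0.15 C 0.007985476316356106 B-50 0.007201183904534107
0.161 C 0.006102914867692871 B-50 0.005323900554923641
0.165 C 0.005418347068178967 B-50 0.004641252064156186
[4.9, 5.7, 5.2, 5.1, 4.8, 5.8, 5.1, 5.3] 0.0052470839123400104
```

View pics/c25.png

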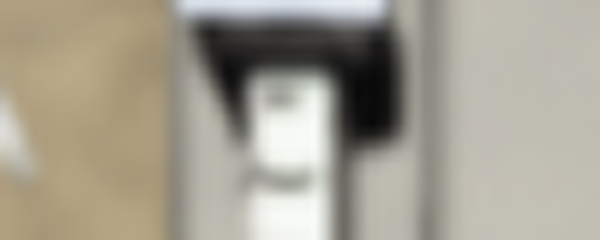

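Run:
```python
from h import *
A=dict(np.load('w28.npz'));B=dict(np.load('w30.npz'))
for va in (.7,1.0,1.4):
  for vb in (47.7,48.3):
    X=tri([(A,195+(285+.5)/12-.5,va),(B,170+(148+.5)/3.7-.5,vb)]); print(va,vb,X.round(4))
```

```text
0.7 47.7 [0.4097 0.2728 0.1611]
0.7 48.3 [0.4099 0.2722 0.1633]
1.0 47.7 [0.4095 0.2731 0.1594]
1.0 48.3 [0.4097 0.2725 0.1616]
1.4 47.7 [0.4093 0.2736 0.1571]
1.4 48.3 [0.4095 0.2729 0.1593]
```

apply_moves:
  plan:
    - [0, 2, 0, 0]
    - [0, 2, 0, 0]
    - [0, 2, 0, 0]
    - [0, 0, 0, 0]
    - [0, 0, 0, 0]

```text
time: 26.92
position: [0.4147, 0.1139, 0.1839]
tool_rot: [0.998, -0.058, 0.0, -0.001]
force: [-0.2, 2.4, 7.1]
grip_width: 0.0296
```

Run:
```python
from h import *
p,M,y,s=pose(); print(p,y,s['time'],s['force'],s['torque'],s['grip_width'])
f=grab('wrist','w32'); save(f,'w32.npz')
g=grab('scene','s13');save(g,'s13.npz');t=grab('top','t2');save(t,'t2.npz')
a=cv2.imread('pics/w32.png')
x=cv2.resize(a[0:140,160:270],None,fx=3.7,fy=3.7,interpolation=cv2.INTER_CUBIC)
b=cv2.resize(g['color'][85:215,130:220,::-1],(360,518),interpolation=cv2.INTER_CUBIC)
cv2.imwrite('pics/c26.png',np.hstack([x,b]))
cv2.imwrite('pics/c27.png',cv2.resize(t['color'][180:270,100:340,::-1],None,fx=3.3,fy=3.3,interpolation=cv2.INTER_CUBIC))
```

```text
[0.41468924 0.11388765 0.18390091] -0.1164389226361047 26.925 [-0.24512628  2.36897228  7.08471876] [ 0.32181765  0.2961025  -0.42766051] 0.029575984922382878
```

View pics/c26.png

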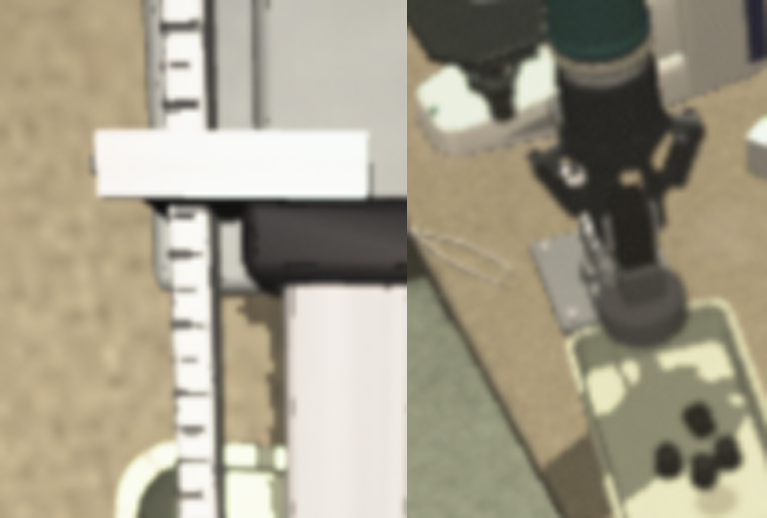

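View pics/c27.png

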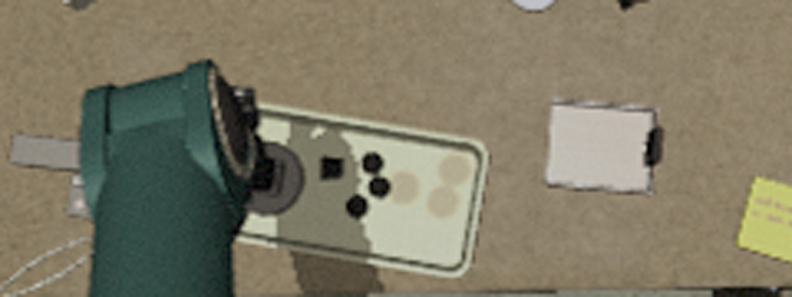

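Run:
```python
from h import *
C=dict(np.load('w32.npz'))
cc=lambda u,v:((u+.5)/3.7-.5+160,(v+.5)/3.7-.5)
a=-.118; sy=np.array([-np.sin(a),np.cos(a),0])
for zp in (.166,.168,.17):
  P=onz(C,*cc(180,164),zp)
  print(zp,P,[round(1000*float((onz(C,*cc(182,172),z)-P)@sy),2) for z in (.158,.161,.163)])
```

```text
0.166 [0.4029592  0.21855528 0.166     ] [0.36, -0.15, -0.49]
0.168 [0.40319902 0.21816951 0.168     ] [0.72, 0.2, -0.14]
0.17 [0.40343884 0.21778373 0.17      ] [1.07, 0.56, 0.22]
```

Run:
```python
from h import *
print(manip.hand_in()); s=read_state(); print(s['time'],s['position'],s['force'],s['grip_width'])
```

```text
the job is handed in; nothing more can be done
None
the job is handed in; nothing more can be done
```

The job is handed in, at about 27 s on the robot clock, and no verdict came back. All four stoppers are in the mint-green tray. The empty scoop stands flat on the worktop to the tray's right, let go. The arm still holds the lamp boom with the button squeezed.

**Scoop:** The tool cannot tilt, so I took the tab across its 36 mm width and carried the scoop level to the tray. There I eased the grip until the scoop swung nose-down. The last stopper came out after two bouts of shaking.

**Boom:** I gripped the end block at 50 N and drew it out 56 mm.

**Last checks:**
- **Stoppers and scoop:** the final pictures show the stoppers inside the tray walls and the scoop upright beside it.
- **Button:** the finger opening reads 29.6 mm, which matches the 30 mm block with the button flush.
- **Rider line:** it computes to within about 1 mm of the pointer. The pointer's bracket now hides the line, so this comes from its earlier measured position and heights, not a direct view.

**What went wrong:**
- **Dropped scoop:** on the first try at easing the grip the scoop fell into the tray with the stoppers still in it, and I picked it up again. I could not see whether it tilted past 0.3 rad as it fell, so I cannot rule out that step 1 was met then. I then tipped it properly.
- **Odd grip:** after the tip the finger opening read 29 mm where the tab is 36 mm, so the tab was held oddly, though it held.
- **High force:** setting the scoop down briefly pushed the wrist force to about 82 N. That is under the 120 N limit, but higher than I meant.
- **Pointer distance:** estimates of the starting pointer-to-block distance ranged from 49 to 51.5 mm, against the stated 50.

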